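# Set the stroke stop of the leader-sleeve press

### The job

Set the stroke of the sleeve press with the 20 mm horseshoe gauge from the open drawer: slide the gauge fully home round the threaded rod, flat on top of the press head and under the knurled brass collar, then spin the collar down the thread until it just nips the gauge, held lightly and not jammed, and let go of it. Then draw the gauge out, leaving the collar at that height, and lay the gauge flat back in the drawer; leave the other tackle alone.

Things in the scene. Friction and masses are not known exactly. Their poses are not given: they have to be found in the camera images.
- press: Green cast hand press fixed to the shelf, base 200 x 110 mm. Origin on the axis of its upright threaded rod, at shelf level; x points from the rod to the press's column (the gauge goes in from the -x side, moving along +x), z up. A lever with a black ball rests on the -y side, behind the rod and below the head's top face.
- head_top (a point): Centre of the rod where it leaves the press head's flat bright-steel top face, 165 mm above the shelf; axes as press. The face reaches 45 mm in front (-x), 32 mm to each side and 120 mm behind. The fixed rod, 22 mm in diameter, stands 66 mm above this face.
- collar: Knurled brass collar; origin on the rod axis, in the underside of its black rubber buffer ring. 30 mm tall: lower 8 mm 41 mm wide, knurled upper 22 mm 45 mm wide. Right-hand thread, 10 mm of height per full turn: clockwise seen from above lowers it; it moves along the rod only by turning. Thread friction (0.04 N m) holds it. It starts 24 to 27.5 mm above the head's top face.
- collar_top (a point): Centre of the collar's upper face, 30 mm above its underside. Once the buffer ring bears on the gauge it yields 1 mm per 20 N (0.1 rad of turn adds about 3 N), and face friction raises the turning moment by roughly 0.005 to 0.01 N m per N of bearing force. 'Just nips' means 2 to 25 N; more than 40 N is jammed.
- gauge: Loose aluminium horseshoe gauge, 20 mm thick, 0.15 kg. Origin in its underside at the centre of the slot where the rod belongs; x towards the slot's open mouth, z up. Head 50 x 50 mm (x, y from -25 to 25); slot 26 mm wide, open at x = 25, closed at x = -13, so it is home when the closed end meets the rod. Red handle bar 16 mm wide, 20 mm thick, from x = -25 to x = -95 mm.
- drawer_in (a point): Centre of the inner floor of the open shallow drawer, 12 mm above the shelf; x towards its chest, y across. Inner floor 188 mm (x) by 168 mm (y); walls rise 22 mm above it. The drawer is fixed open; its low chest, with an oak fly box on top (80 mm above the shelf), begins 100 mm behind this point.
- cod_jig: Bystander: chrome cod jig lying flat, about 200 x 26 x 14 mm with its hook; origin under its middle.
- bobber: Bystander: red-and-white plastic bobber standing upright, 46 mm in diameter, 55 mm tall; origin at the centre of its foot.
- sinker: Bystander: grey lead sinker, a cone 38 mm wide and 56 mm tall; origin at the centre of its foot.
- pliers: Bystander: steel split-ring pliers with green grips lying flat, about 140 x 50 x 12 mm; origin near the pivot, underneath.
There are look-alikes about, which are no part of the job. Several things have the shape of the gauge; the one meant has the colours described above.

How it is judged:
By the outcome, as a careful person would: the job done as asked, in the order asked, and still so for the second after the job is handed in, with the robot touching nothing.
It also fails if it takes over 72 s, if anything falls off the work surface, if the arm or the gripper's body presses on something with over 40 N, if the wrist force passes 120 N, or if a joint passes its speed limit or range.

### The arm

A 6-joint arm with a two-finger parallel gripper is mounted at the origin on the work surface. World frame = base frame: x ahead of the robot, y to its left, z up, the work surface at z = 0. Lengths are in m, angles in degrees, forces in N, time in s.
With the tool pointing down it reaches from about 0.375 to 0.9 m from the base axis. Payload 3.1 kg.
Tool frame: the origin (TCP) lies on the centre line of the jaws, within the pads' length; the fingertips stand 17 mm ahead of it and the grasp point (between the pads) lies 2 mm behind it; z points along the fingers, y is the line along which they close (so a half turn about z gives the same grasp; the last joint's range is limited). The gripper opens to 87 mm and grips with 3 to 60 N. Pads are 19 mm wide; open, the fingers measure 117 mm over their backs; the gripper's body (75 mm by 190 mm) begins 51 mm behind the grasp point.
Start: joints at [-73.654, 30.224, 82.088, -0, 67.689, -10.227], TCP at [0.28, -0.559, 0.24] pointing down, gripper open.
Joint ranges: [-176.69, 176.69], [-43.24, 126.21], [12.49, 139.97], [-82, 262], [0, 151.66], [-163.58, 163.58]. Speed limits (degrees/s): [159.86, 159.86, 180, 180, 180, 180].

### API

Orientations are given as a 3x3 rotation matrix whose columns are the frame's x, y, z axes.
In Python, from rig import bot, imaging, finder gives the robot as it stands. The module is installed in compiled form; this text tells all that it offers.
- The arm moves only by the tool play_rows, never from a script. Its argument "motion" is a list that holds one entry, the list of rows, each a list of 6 numbers: the shift along the tool's x, y, z in parts of the range, where 1.0 means 80 cm, then the turn, a rotation vector about the tool's x, y, z in parts of the range, where 1.0 means 180 degrees. In form: [[[dx, dy, dz, wx, wy, wz], ...]]. A call has 1 to 8 rows; each row is the pose to reach, as a shift and turn from the pose commanded when the call began, along the tool's axes at that moment; what a row does not reach only later rows make up. A row lasts 1/12 s, in which the tool goes at most 41.7 mm and 7.16 degrees, less where a joint would pass 70% of its speed; a pose out of reach is approached as far as the arm can. A call with a gripper value outside its range is refused whole. "fingers" is the finger opening in m, from 0 to 0.087, set as the call begins (left out, the last holds). The fingers move at their own pace and stop on an object; the grip force is fixed at half the most. Time passes only in rows, so rows that repeat a pose let the fingers close. It gives the time, the measured TCP pose, the force, the opening and the grip force at its end, in the units of the state.
- bot.read_state(): the state, without advancing time (a new reading comes with each control period).
- imaging.capture(name): name is "scene" or "top"; returns a dict with "frame" (420x560x3 uint8, red, green, blue), "camera_matrix" (3x3 intrinsics, pixels), "k1" (the pictures are not rectified: a ray, as slopes to the right and down, at radius r is drawn at 1 + k1 r^2 times it, then the intrinsics apply), "R" (3x3) and "t" (3): a world point X has camera coordinates R X + t. Camera axes: x right, y down, z forward; pixel columns grow to the right and rows downward; lengths in m; the calibration is good to about 2 mm. A picture is of the moment at which its call begins. There is no depth.
- bot.hand_in(): hands the job in; it is judged then, once.
Trained networks look in the newest picture that a camera, given by its name, has taken for a name from the list of things; names that differ only in an ending like _2 or _b are one class to them, and where a whole thing is asked for, a point or a joint stands for the part that bears it (a point fixed in the world has none). Each returns a list of dicts, best first, with "confidence" (0 to 1); they miss things now and then, are a little off and sometimes report something else, mostly with a low value. They report only what shows in the picture. A call takes as long as a camera call. They do not tell look-alikes from the thing itself.
- finder.recognise(camera, name): "at" ([x, y, z] in m, in world coordinates, good to about 4 mm: the middle of the surface that is visible of it).
- finder.outline_of(camera, name): "pixels" (420x560 bool, what is visible of it).
The state is a dict: "time_s": time; "joint_positions": joint angles; "qvel": joint speeds; "tau": joint torques, N m; "position": TCP position; "tcp_rot": TCP orientation; "force": force on the tool from outside, world axes, zero at the start; "moment": the same for the moment, N m; "opening": opening from 0.0 (shut) to 1.0 (fully open); "grasp_force": force on a finger pad.
Only numpy, scipy, OpenCV 4.12 (cv2) and the standard library are available. Lean on these libraries where they do the work, as an engineer would, in place of code of your own. Each camera call takes 0.05 s, during which the arm holds its last target. There are 200 camera calls.

## Working session

There is one attempt and no reset: what is moved stays moved. The work goes in short steps, Python scripts to look and compute and a tool call to move; the robot and the scene stay as the last step left them, time stands still between calls to the robot, and variables do not carry over. Pictures are saved under pics/ and viewed, at most 12 in all, crops included, and the job is handed in when it is done.

Besides the shell and the picture viewer there is one more tool, called after "Emit:" by a JSON object that holds its "fn" and its "kwargs", one argument or row to a line. play_rows: Moves the arm, as the interface text tells. Its arguments: {"type":"object","properties":{"motion":{"type":"array"},"fingers":{"type":"number"}},"required":["motion"]}

```bash
mkdir -p pics
python3 - <<'E'
from rig import bot, imaging, finder
import cv2, numpy as np
s=bot.read_state(); print(s)
for c in ("scene","top"):
    d=imaging.capture(c); cv2.imwrite(f"pics/{c}0.png",d["frame"][:,:,::-1])
    print(c,d["camera_matrix"],d["k1"],d["R"],d["t"])
    for n in ("press","head_top","collar","collar_top","gauge","drawer_in","cod_jig","bobber","sinker","pliers"):
        try: print(n,[(np.round(r["at"],3).tolist(),round(r["confidence"],2)) for r in finder.recognise(c,n)])
        except Exception as e: print(n,e)
print(bot.read_state()["time_s"])
E
```

```text
{'time_s': 0.0, 'joint_positions': array([-7.36540411e+01,  3.02782575e+01,  8.21546956e+01,  4.29842575e-04,
        6.76862954e+01, -1.02291481e+01]), 'qvel': array([-0.00742239, -0.0756608 , -0.0380472 , -0.01338833,  0.07171824,
        0.04351197]), 'tau': array([-8.81493761e-04, -4.40043104e+01, -1.76592994e+01,  6.33865013e-02,
        5.83359227e-02, -1.48760337e-04]), 'position': array([ 0.27942627, -0.55831354,  0.23858855]), 'tcp_rot': array([[ 8.94350075e-01,  4.47367420e-01, -5.79087663e-04],
       [ 4.47367636e-01, -8.94347920e-01,  1.99910541e-03],
       [ 3.76428783e-04, -2.04696515e-03, -9.99997834e-01]]), 'force': array([ 0.44741025,  0.61749656, -0.03011789]), 'moment': array([ 0.01243078, -0.07372082,  0.02988645]), 'grasp_force': 0.0, 'opening': 0.9990089177812294}
scene [[532.34567393   0.         277.30119308]
 [  0.         532.34567393 214.87467889]
 [  0.           0.           1.        ]] -0.03149324328911709 [[-0.85176193  0.5237681  -0.01298396]
 [ 0.30602675  0.47724601 -0.82376203]
 [-0.42526373 -0.70562258 -0.56678703]] [ 0.40370868 -0.04794376  1.7
[... 760 characters left out ...]
.99069385 -0.0289026  -0.13300503]
 [ 0.13332301 -0.00935984 -0.99102844]] [-0.01688798  0.48389772  1.51894301]
press [([0.637, -0.11, 0.164], 0.72), ([0.61, -0.109, 0.22], 0.52)]
head_top [([0.635, -0.108, 0.162], 0.67), ([0.607, -0.111, 0.221], 0.63)]
collar [([0.606, -0.11, 0.223], 0.65)]
collar_top []
gauge [([0.52, 0.443, 0.02], 0.92), ([0.278, 0.238, 0.02], 0.54)]
drawer_in [([0.619, 0.244, 0.035], 0.93)]
cod_jig [([0.696, -0.374, 0.014], 0.5), ([0.42, -0.08, 0.034], 0.42)]
bobber [([0.419, -0.079, 0.033], 0.52), ([0.697, -0.373, 0.015], 0.29)]
sinker [([0.44, 0.008, 0.032], 0.69)]
pliers [([0.424, -0.297, 0.012], 0.8), ([0.439, 0.01, 0.032], 0.74), ([0.606, -0.106, 0.216], 0.68)]
1.1
```

View pics/scene0.png

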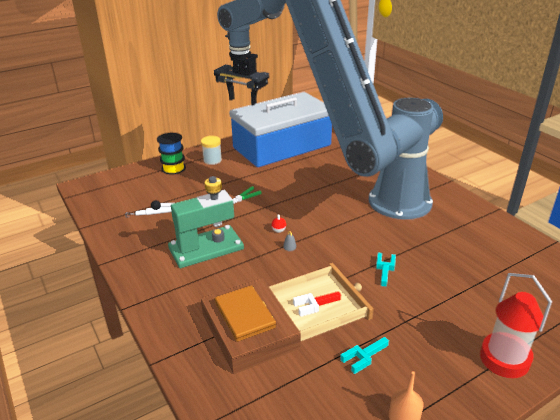

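View pics/top0.png

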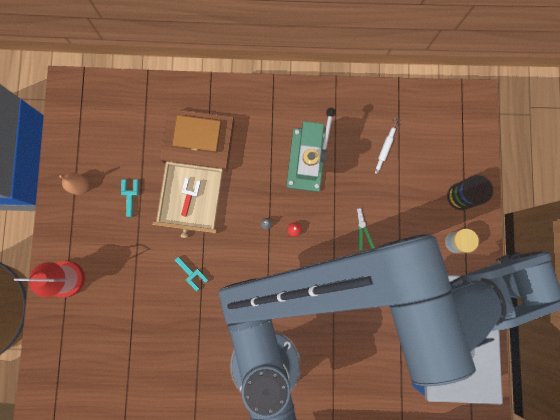

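The red-handled gauge lies in the drawer (top ≈ (190,195), scene ≈ (315,300)). The press collar is at top (311,157), scene (213,185). The cyan horseshoes are the look-alikes. Next I'll take enlarged crops and metric estimates.

```bash
cat > h.py <<'E'
import numpy as np, cv2
from rig import bot, imaging, finder
from scipy.optimize import least_squares
def cap(c): return imaging.capture(c)
def proj(d,X):
    X=np.atleast_2d(X); p=X@np.array(d["R"]).T+np.array(d["t"]); s=p[:,:2]/p[:,2:]
    s=s*(1+d["k1"]*(s**2).sum(1,keepdims=True)); K=np.array(d["camera_matrix"])
    return s*[K[0,0],K[1,1]]+K[:2,2]
def ray(d,uv):
    uv=np.atleast_2d(uv).astype(float); K=np.array(d["camera_matrix"]); q=(uv-K[:2,2])/[K[0,0],K[1,1]]; s=q.copy()
    for _ in range(8): s=q/(1+d["k1"]*(s**2).sum(1,keepdims=True))
    R=np.array(d["R"]); v=np.c_[s,np.ones(len(s))]@R; return -R.T@np.array(d["t"]),v
def onz(d,uv,z):
    o,v=ray(d,uv); return o+v*((z-o[2])/v[:,2])[:,None]
def tri(d1,u1,d2,u2):
    f=lambda X:np.r_[(proj(d1,X)-u1).ravel(),(proj(d2,X)-u2).ravel()]
    r=least_squares(f,[.6,0,.1]); return r.x,np.abs(r.fun).max()
E
python3 - <<'E'
from h import *
a=cap("top");b=cap("scene")
for n,d,boxes in (("t",a,[(150,150,90,85),(280,95,70,105)]),("s",b,[(265,260,105,85),(160,165,90,100)])):
    ims=[cv2.resize(d["frame"][y:y+h,x:x+w],(395,int(395*h/w)),interpolation=cv2.INTER_CUBIC) for x,y,w,h in boxes]
    H=max(i.shape[0] for i in ims); ims=[cv2.copyMakeBorder(i,0,H-i.shape[0],0,0,0) for i in ims]
    cv2.imwrite(f"pics/crop_{n}.png",np.hstack(ims)[:,:,::-1])
for n,d,(x,y,w,h) in (("top",a,(155,160,70,75)),("scene",b,(270,268,100,75))):
    hsv=cv2.cvtColor(d["frame"],cv2.COLOR_RGB2HSV); roi=np.zeros(hsv.shape[:2],bool); roi[y:y+h,x:x+w]=1
    red=roi&((hsv[...,0]<6)|(hsv[...,0]>172))&(hsv[...,1]>180)&(hsv[...,2]>100)
    wh=roi&(hsv[...,1]<50)&(hsv[...,2]>150)
    for m,k in((red,"red"),(wh,"white")):
        v,u=np.nonzero(m); P=onz(d,np.c_[u,v],.032)[:,:2]; r=cv2.minAreaRect(P.astype(np.float32)*1000); print(n,k,len(u),P.mean(0).round(4),np.round(r[0],1),np.round(r[1],1),round(r[2],1))
E
```

```text
top red 0 [nan nan] [0. 0.] [0. 0.] 0.0
top white 185 [0.5462 0.2549] [549.6 253.8] [53.4 53.4] 78.8
scene red 197 [0.4946 0.2787] [493.3 279.3] [28.5 65. ] 78.0
scene white 406 [0.5538 0.2668] [554.  266.5] [70.3 57.4] 78.2<stdin>:12: RuntimeWarning: Mean of empty slice.
  ret = um.true_divide(
```

View pics/crop_t.png

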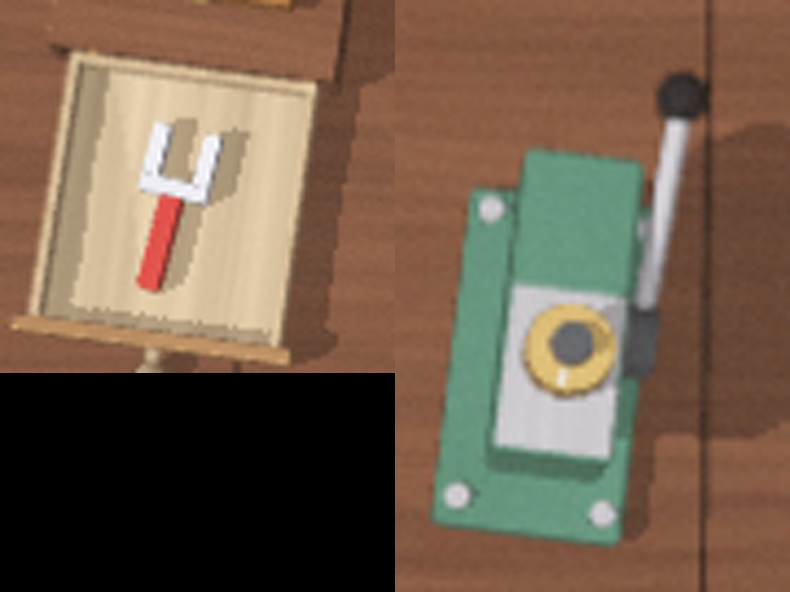

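View pics/crop_s.png

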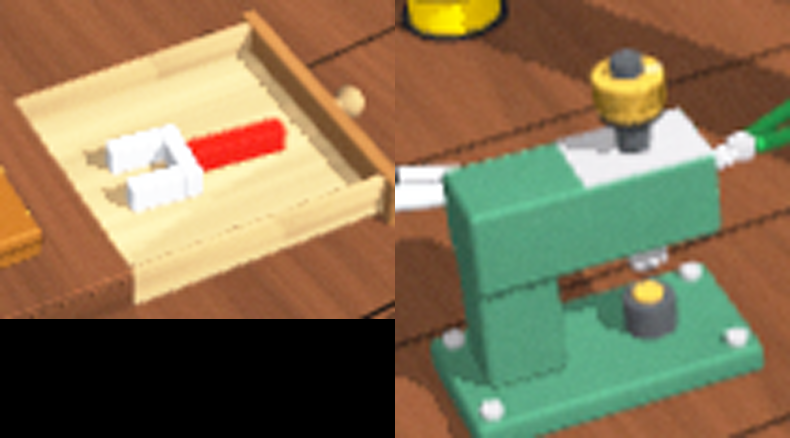

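The crops show the gauge with its mouth pointing away (+x) and the handle toward the robot. The press column is also at +x, so only a small yaw change is needed. Next I'll fit the poses from picked corners.

```bash
cat > fit.py <<'E'
from h import *
a=cap("top");b=cap("scene")
def px(x0,y0,s,c): return (np.array(c,float)+.5)/s-.5+[x0,y0]
def fit(views,z0,x0):
    def f(p):
        c,s=np.cos(p[2]),np.sin(p[2]); R=np.array([[c,-s,0],[s,c,0],[0,0,1]])
        return np.concatenate([(proj(d,np.array(m)@R.T+[p[0],p[1],z0])-u).ravel() for d,m,u in views])
    r=least_squares(f,x0,loss="soft_l1"); return np.r_[r.x[:2].round(4),np.degrees(r.x[2]).round(2)],f(r.x).reshape(-1,2).round(1).tolist()
F=.165
pm=[(-.045,.032,F),(-.045,-.032,F),(.12,.032,F),(.12,-.032,F),(0,0,.231)]
pt=px(280,95,395/70,[(98,447),(215,460),(130,150),(248,163),(176,342)])
ps=px(160,165,395/90,[(323,160),(290,110),(77,220),(52,175),(231,58)])
print("press top",*fit([(a,pm,pt)],0,[.6,-.1,-.1])); print("press scene",*fit([(b,pm,ps)],0,[.6,-.1,-.1])); print("both",fit([(a,pm,pt),(b,pm,ps)],0,[.6,-.1,-.1])[0])
T=.02
gm=[(.025,.025,T),(.025,-.025,T),(-.025,.025,T),(-.025,-.025,T),(-.095,.008,T),(-.095,-.008,T)]
gt=px(150,150,395/90,[(153,123),(221,136),(139,189),(207,204),(137,287),(158,292)])
print("gauge top",*fit([(a,gm,gt)],.012,[.55,.26,-.2]))
g2=[(.025,.025,T),(-.095,.008,T),(-.095,-.008,T)]
gs=px(265,260,395/105,[(127,184),(287,138),(272,119)])
print("gauge scene",*fit([(b,g2,gs)],.012,[.55,.26,-.2]))
# drawer floor: wall-top inner corners, z=.034
dm=[(.094,.084,.022),(.094,-.084,.022),(-.094,.084,.022),(-.094,-.084,.022)]
dt=px(150,150,395/90,[(77,60),(313,88),(33,316),(283,349)])
print("drawer top",*fit([(a,dm,dt)],.012,[.55,.26,-.1]))
# collar top height from scene/top
print("tri rodtop",tri(a,pt[4],b,ps[4]))
print(bot.read_state()["time_s"])
E
python3 fit.py
```

```text
press top [ 0.6143 -0.1105 -5.12  ] [[-0.6, 0.6], [0.3, 0.8], [-0.2, -0.9], [0.3, -0.7], [0.2, 0.1]]
press scene [ 0.6134 -0.1026 -5.73  ] [[0.9, -0.8], [0.0, -0.2], [-0.4, 0.8], [-1.5, -0.6], [0.7, 0.5]]
both [ 0.6129 -0.1086 -5.34  ]
gauge top [  0.5497   0.2542 -10.84  ] [[0.3, -0.1], [0.0, 0.3], [-0.3, -0.1], [-0.4, -0.1], [0.1, 0.0], [0.3, -0.0]]
gauge scene [  0.5504   0.254  -16.38  ] [[-0.9, 0.7], [-0.2, -0.9], [1.6, -0.0]]
drawer top [ 0.5205  0.2546 -5.4   ] [[0.8, 0.4], [-0.8, 0.5], [1.9, -0.0], [-2.0, -1.0]]
tri rodtop (array([ 0.61360048, -0.10945633,  0.22966254]), np.float64(0.48354639738207084))
1.3
```

```bash
cat >> h.py <<'E'
def plan(pos,yaw,n,cur=None):
    """n calls; world target and yaw (deg) -> per-call tool shift and turn from the present pose, tool pointing down"""
    s=bot.read_state(); p=np.array(s["position"]); R=s["tcp_rot"]; y0=np.degrees(np.arctan2(R[1,0],R[0,0]))
    print("at",p.round(4),"yaw",round(y0,2),"q6",round(s["joint_positions"][5],1),"t",round(s["time_s"],2),"F",np.round(s["force"],1),"M",np.round(s["moment"],3),"open",round(s["opening"]*87,1),"grip",round(s["grasp_force"],1),"tilt",np.degrees(R[:2,2]).round(2))
    if pos is None: return
    dy=(yaw-y0+180)%360-180; d=(np.array(pos)-p)/n
    for i in range(n):
        y=np.radians(y0+dy*i/n); tx=np.array([np.cos(y),np.sin(y),0]); ty=np.array([np.sin(y),-np.cos(y),0])
        print(" call",i,[round(float(v),4) for v in (d@tx,d@ty,-d[2])],"wz",round(-dy/n,2))
E
python3 -c "
from h import *
plan([.483,.267,.14],169.1,3)"
```

```text
at [ 0.2796 -0.5589  0.2396] yaw 26.58 q6 -10.2 t 1.3 F [-0.2 -0.2  0.2] M [-0.07  -0.045 -0.014] open 87.0 grip 0.0 tilt [-0. -0.]
 call 0 [0.1838, -0.2159, 0.0332] wz -47.51
 call 1 [0.2834, -0.0103, 0.0332] wz -47.51
 call 2 [0.199, 0.202, 0.0332] wz -47.51
```

The rows are not in the units I measure in: shifts go in shares of 80 cm and turns go in shares of 180 degrees. I convert before sending: -0.216 m is -0.27, 0.184 m is 0.23, -47.5 degrees is -0.2639.

Emit:
{"fn": "play_rows", "kwargs": {
  "motion": [
    [[0.23, -0.27, 0.0413, 0, 0, -0.2639], [0.23, -0.27, 0.0413, 0, 0, -0.2639], [0.23, -0.27, 0.0413, 0, 0, -0.2639], [0.23, -0.27, 0.0413, 0, 0, -0.2639], [0.23, -0.27, 0.0413, 0, 0, -0.2639], [0.23, -0.27, 0.0413, 0, 0, -0.2639], [0.23, -0.27, 0.0413, 0, 0, -0.2639], [0.23, -0.27, 0.0413, 0, 0, -0.2639]]
  ],
  "fingers": 0.05
}}

```text
time_s: 1.97
position: [0.3462, -0.2754, 0.2056]
tcp_rot: [[0.268, 0.963, -0.004], [0.963, -0.268, 0.008], [0.007, -0.006, -1.0]]
force: [-0.1, 0.4, 0.0]
opening: 0.59
grasp_force: 0.0
```

Converted, 0.283 m is 0.3538, 0.033 m is 0.0413, -47.5 degrees is -0.2639.

Emit:
{"fn": "play_rows", "kwargs": {
  "motion": [
    [[0.3538, -0.0125, 0.0413, 0, 0, -0.2639], [0.3538, -0.0125, 0.0413, 0, 0, -0.2639], [0.3538, -0.0125, 0.0413, 0, 0, -0.2639], [0.3538, -0.0125, 0.0413, 0, 0, -0.2639], [0.3538, -0.0125, 0.0413, 0, 0, -0.2639], [0.3538, -0.0125, 0.0413, 0, 0, -0.2639], [0.3538, -0.0125, 0.0413, 0, 0, -0.2639], [0.3538, -0.0125, 0.0413, 0, 0, -0.2639]]
  ]
}}

```text
time_s: 2.63
position: [0.4158, -0.0037, 0.1733]
tcp_rot: [[-0.531, 0.847, -0.0], [0.847, 0.531, 0.002], [0.002, 0.001, -1.0]]
force: [0.2, -0.2, -0.3]
opening: 0.574
grasp_force: 0.0
```

Converted, 0.202 m is 0.2525, 0.199 m is 0.2488, -47.5 degrees is -0.2639.

Emit:
{"fn": "play_rows", "kwargs": {
  "motion": [
    [[0.2488, 0.2525, 0.0413, 0, 0, -0.2639], [0.2488, 0.2525, 0.0413, 0, 0, -0.2639], [0.2488, 0.2525, 0.0413, 0, 0, -0.2639], [0.2488, 0.2525, 0.0413, 0, 0, -0.2639], [0.2488, 0.2525, 0.0413, 0, 0, -0.2639], [0.2488, 0.2525, 0.0413, 0, 0, -0.2639], [0.2488, 0.2525, 0.0413, 0, 0, -0.2639], [0.2488, 0.2525, 0.0413, 0, 0, -0.2639]]
  ]
}}

```text
time_s: 3.3
position: [0.4866, 0.2719, 0.1405]
tcp_rot: [[-0.983, 0.184, 0.005], [0.184, 0.983, 0.003], [-0.005, 0.004, -1.0]]
force: [0.2, -0.2, 0.8]
opening: 0.578
grasp_force: 0.0
```

```bash
python3 -c "
from h import *
cap('top')
plan([.483,.267,.031],169.1,1)"
```

```text
at [0.4851 0.269  0.1404] yaw 169.24 q6 -61.8 t 3.35 F [-0.5 -1.   0.8] M [-0.002 -0.117 -0.021] open 49.9 grip 0.0 tilt [0.13 0.04]
 call 0 [0.0017, -0.0023, 0.1094] wz 0.14
```

Converted, 0.109 m is 0.1363, 0.1 m is 0.125.

Emit:
{"fn": "play_rows", "kwargs": {
  "motion": [
    [[0.0025, -0.0025, 0.0375, 0, 0, 0], [0.0025, -0.0025, 0.075, 0, 0, 0], [0.0025, -0.0025, 0.1063, 0, 0, 0], [0.0025, -0.0025, 0.125, 0, 0, 0], [0.0025, -0.0025, 0.1363, 0, 0, 0], [0.0025, -0.0025, 0.1363, 0, 0, 0]]
  ]
}}

```text
time_s: 3.85
position: [0.4807, 0.2632, 0.0306]
tcp_rot: [[-0.981, 0.192, -0.003], [0.192, 0.981, -0.001], [0.003, -0.002, -1.0]]
force: [-0.9, 0.4, -0.5]
opening: 0.575
grasp_force: 0.0
```

Emit:
{"fn": "play_rows", "kwargs": {
  "motion": [
    [[0, 0, 0, 0, 0, 0], [0, 0, 0, 0, 0, 0], [0, 0, 0, 0, 0, 0], [0, 0, 0, 0, 0, 0], [0, 0, 0, 0, 0, 0], [0, 0, 0, 0, 0, 0]]
  ],
  "fingers": 0.0
}}

```text
time_s: 4.35
position: [0.4815, 0.2654, 0.032]
tcp_rot: [[-0.982, 0.19, 0.001], [0.19, 0.982, 0.001], [-0.001, 0.001, -1.0]]
force: [0.2, 1.0, 1.6]
opening: 0.205
grasp_force: 0.7
```

```bash
python3 -c "
from h import *
d=cap('scene'); cv2.imwrite('pics/grip.png',cv2.resize(d['frame'][210:350,240:400],None,fx=4,fy=4,interpolation=2)[:,:,::-1])
plan([.483,.267,.031],169.1,1)"
```

```text
at [0.4816 0.2655 0.032 ] yaw 169.07 q6 -61.9 t 4.4 F [0.3 1.1 3.5] M [ 0.254 -0.148 -0.01 ] open 15.5 grip 29.8 tilt [0.07 0.04]
 call 0 [-0.0011, 0.0018, 0.001] wz -0.03
```

View pics/grip.png

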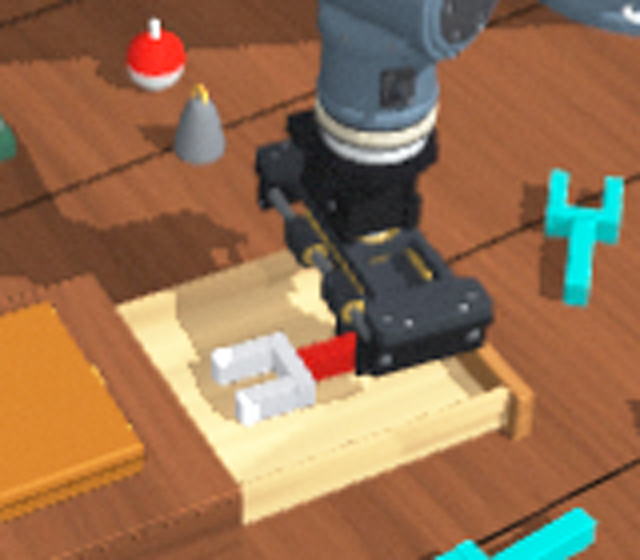

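The gripper holds the handle (15.5 mm, 30 N), and the gauge is still flat in the drawer. Now I'll lift it and carry it to the front of the press.

Converted, -0.163 m is -0.2038, -0.15 m is -0.1875.

Emit:
{"fn": "play_rows", "kwargs": {
  "motion": [
    [[0, 0, -0.0188, 0, 0, 0], [0, 0, -0.05, 0, 0, 0], [0, 0, -0.0875, 0, 0, 0], [0, 0, -0.125, 0, 0, 0], [0, 0, -0.1625, 0, 0, 0], [0, 0, -0.1875, 0, 0, 0], [0, 0, -0.2038, 0, 0, 0], [0, 0, -0.2038, 0, 0, 0]]
  ]
}}

```text
time_s: 5.07
position: [0.4826, 0.2658, 0.1975]
tcp_rot: [[-0.982, 0.189, 0.006], [0.189, 0.982, 0.002], [-0.005, 0.003, -1.0]]
force: [0.5, -0.6, -1.4]
opening: 0.185
grasp_force: 29.8
```

```bash
python3 -c "
from h import *
plan([.470,-.0957,.195],174.7,2)"
```

```text
at [0.4826 0.2658 0.1975] yaw 169.1 q6 -61.9 t 5.07 F [ 0.5 -0.6 -1.4] M [ 0.089 -0.111  0.035] open 16.1 grip 29.8 tilt [0.33 0.1 ]
 call 0 [-0.028, -0.1787, 0.0012] wz -2.8
 call 1 [-0.0193, -0.1798, 0.0012] wz -2.8
```

Converted, -0.179 m is -0.2238, -0.028 m is -0.035, -2.8 degrees is -0.0156.

Emit:
{"fn": "play_rows", "kwargs": {
  "motion": [
    [[-0.0025, -0.0163, 0, 0, 0, -0.0011], [-0.0075, -0.0463, 0, 0, 0, -0.0033], [-0.0138, -0.0838, 0, 0, 0, -0.0056], [-0.0188, -0.1213, 0, 0, 0, -0.0083], [-0.025, -0.1588, 0, 0, 0, -0.0111], [-0.03, -0.1913, 0.0013, 0, 0, -0.0133], [-0.0338, -0.2125, 0.0013, 0, 0, -0.015], [-0.035, -0.2238, 0.0013, 0, 0, -0.0156]]
  ]
}}

```text
time_s: 5.73
position: [0.4737, 0.0822, 0.1923]
tcp_rot: [[-0.99, 0.143, -0.003], [0.143, 0.99, -0.0], [0.003, -0.001, -1.0]]
force: [-0.5, -0.3, -1.5]
opening: 0.181
grasp_force: 29.8
```

Converted, -0.18 m is -0.225, 0.001 m is 0.0013, -2.8 degrees is -0.0156.

Emit:
{"fn": "play_rows", "kwargs": {
  "motion": [
    [[-0.0025, -0.0188, 0, 0, 0, -0.0011], [-0.005, -0.0525, 0, 0, 0, -0.0033], [-0.01, -0.0938, 0, 0, 0, -0.0061], [-0.015, -0.1338, 0, 0, 0, -0.0089], [-0.0188, -0.1713, 0, 0, 0, -0.0117], [-0.0213, -0.2, 0.0013, 0, 0, -0.0139], [-0.0238, -0.2188, 0.0013, 0, 0, -0.015], [-0.0238, -0.225, 0.0013, 0, 0, -0.0156]]
  ]
}}

```text
time_s: 6.4
position: [0.4682, -0.0986, 0.1918]
tcp_rot: [[-0.995, 0.095, -0.0], [0.095, 0.995, -0.0], [0.0, -0.0, -1.0]]
force: [1.4, -0.3, -0.6]
opening: 0.182
grasp_force: 29.8
```

Emit:
{"fn": "play_rows", "kwargs": {
  "motion": [
    [[0, 0, 0, 0, 0, 0], [0, 0, 0, 0, 0, 0], [0, 0, 0, 0, 0, 0]]
  ]
}}

```text
time_s: 6.65
position: [0.4676, -0.0954, 0.1922]
tcp_rot: [[-0.996, 0.092, -0.001], [0.092, 0.996, 0.001], [0.001, 0.001, -1.0]]
force: [0.3, 0.6, -0.4]
opening: 0.179
grasp_force: 29.8
```

Run:
```python
from h import *
plan([.480,-.0966,.189],174.7,1)
a=cap('top');b=cap('scene')
ia=cv2.resize(a['frame'][110:235,270:350],(384,600),interpolation=2); ib=cv2.resize(b['frame'][155:275,160:243],(415,600),interpolation=2)
cv2.imwrite('pics/pre.png',np.hstack([ia,ib])[:,:,::-1])
```

```text
at [ 0.4676 -0.0954  0.1922] yaw 174.74 q6 -109.8 t 6.65 F [ 0.3  0.6 -0.4] M [ 0.16  -0.029  0.022] open 15.6 grip 29.8 tilt [-0.07  0.06]
 call 0 [-0.0124, -0.0001, 0.0032] wz 0.04
```

View pics/pre.png

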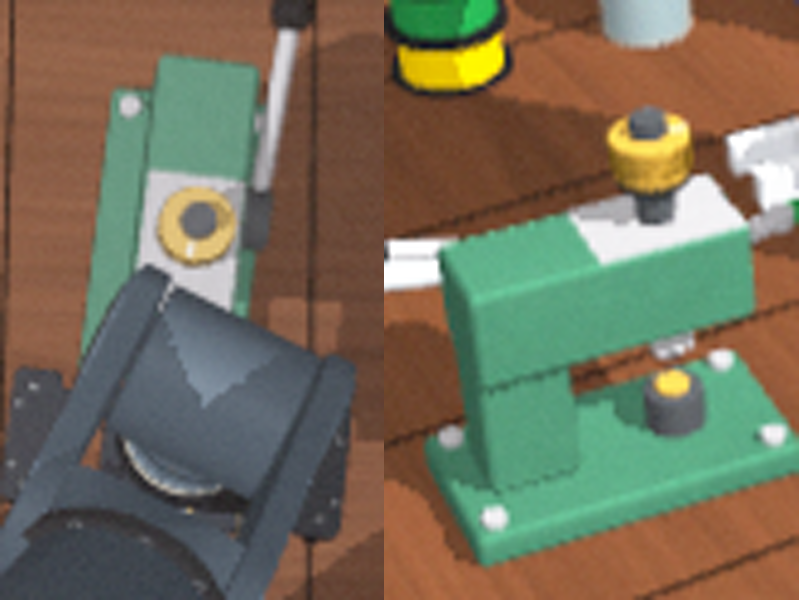

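Run:
```python
from h import *
a=cap('top');b=cap('scene')
s=bot.read_state(); p=np.array(s["position"]); R=s["tcp_rot"]; y=np.arctan2(R[1,0],R[0,0])+np.pi
Rz=lambda y:np.array([[np.cos(y),-np.sin(y),0],[np.sin(y),np.cos(y),0],[0,0,1]])
G=lambda m:np.array(m)@Rz(y).T+p+Rz(y)@[.069,0,-.020]
yp=np.radians(-5.3); P=lambda m:np.array(m)@Rz(yp).T+[.6135,-.1095,0]
o=[(.025,.025),(.025,.013),(-.013,.013),(-.013,-.013),(.025,-.013),(.025,-.025),(-.025,-.025),(-.025,.025),(.025,.025)]
gl=[G([(u,v,z) for u,v in o]) for z in(0,.02)]
th=np.linspace(0,2*np.pi,40); ring=lambda r,z:P([(r*np.cos(t),r*np.sin(t),z) for t in th])
pl=[P([(.12,.032,.165),(-.045,.032,.165),(-.045,-.032,.165),(.12,-.032,.165),(.12,.032,.165)]),ring(.011,.231),ring(.011,.165),ring(.0225,.22),ring(.0205,.190)]
out=[]
for d,(x,yy,w,h) in((a,(285,120,52,78)),(b,(196,165,52,78))):
    k=7.6; im=cv2.resize(d['frame'][yy:yy+h,x:x+w],(int(w*k),int(h*k)),interpolation=2)
    for L,c in((gl,(255,0,0)),(pl,(0,0,255))):
        for q in L:
            uv=((proj(d,q)+.5-[x,yy])*k).round().astype(int); cv2.polylines(im,[uv],False,c,1)
    out.append(im)
cv2.imwrite('pics/ov.png',np.hstack(out)[:,:,::-1])
# rod top disc in top camera: dark grey inside collar
u0=proj(a,P([(0,0,.231)]))[0]; f=a['frame'].astype(int); v,u=np.mgrid[:420,:560]; near=np.hypot(u-u0[0],v-u0[1])<12
hsv=cv2.cvtColor(a['frame'],cv2.COLOR_RGB2HSV).astype(int)
br=near&(hsv[...,1]>90)&(abs(hsv[...,0]-24)<8)&(hsv[...,2]>110)
m=cv2.morphologyEx(br.astype(np.uint8),cv2.MORPH_CLOSE,np.ones((9,9)))
c,_=cv2.findContours(m,0,2); c=max(c,key=cv2.contourArea); (e,ax,an)=cv2.fitEllipse(c); print("collar ellipse",e,ax,onz(a,e,.218).round(4))
rod=near&(hsv[...,1]<60)&(hsv[...,2]<130)&(np.hypot(u-u0[0],v-u0[1])<7); print("rod",rod.sum(),onz(a,[u[rod].mean(),v[rod].mean()],.231).round(4), u0)
```

```text
collar ellipse (310.5566101074219, 156.67059326171875) (15.010597229003906, 15.388167381286621) [[ 0.6135 -0.1107  0.218 ]]
rod 40 [[ 0.6138 -0.1109  0.231 ]] [310.56484821 155.54260104]
```

View pics/ov.png

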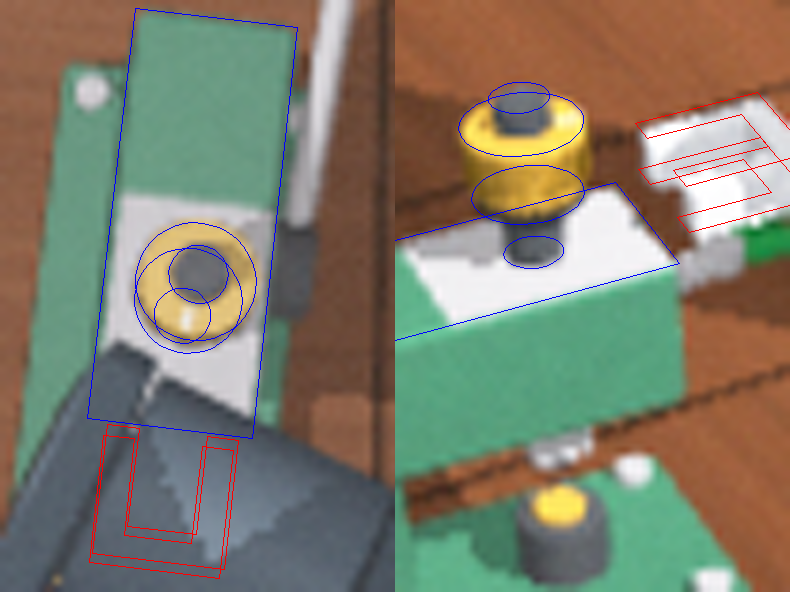

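The overlay matches both views to under 1 px, with the gauge in line with the rod. I'll use the rod at about (0.6137, -0.1105). Inserting now.

```bash
python3 -c "
from h import *
plan([.5042,-.1003,.187],174.7,1)"
```

```text
at [ 0.468  -0.0958  0.1926] yaw 174.76 q6 -109.8 t 6.85 F [-1.   0.8 -1.7] M [ 0.098 -0.034 -0.028] open 15.6 grip 29.8 tilt [-0.01  0.01]
 call 0 [-0.0364, -0.0012, 0.0056] wz 0.06
```

Converted, -0.036 m is -0.045, -0.032 m is -0.04.

Emit:
{"fn": "play_rows", "kwargs": {
  "motion": [
    [[0, -0.0013, 0.0038, 0, 0, 0], [-0.0063, -0.0013, 0.0069, 0, 0, 0], [-0.0188, -0.0013, 0.0069, 0, 0, 0], [-0.0313, -0.0013, 0.0069, 0, 0, 0], [-0.04, -0.0013, 0.0069, 0, 0, 0], [-0.045, -0.0013, 0.0069, 0, 0, 0], [-0.045, -0.0013, 0.0069, 0, 0, 0], [-0.045, -0.0013, 0.0069, 0, 0, 0]]
  ]
}}

```text
time_s: 7.52
position: [0.5039, -0.1011, 0.1869]
tcp_rot: [[-0.996, 0.093, -0.001], [0.093, 0.996, 0.0], [0.001, 0.0, -1.0]]
force: [-0.8, 0.9, -1.9]
opening: 0.186
grasp_force: 29.8
```

```bash
python3 -c "
from h import *
plan([.543,-.1040,.187],174.7,1)"
```

```text
at [ 0.5039 -0.1011  0.1869] yaw 174.69 q6 -108.5 t 7.52 F [-0.8  0.9 -1.9] M [ 0.067 -0.055  0.037] open 16.2 grip 29.8 tilt [-0.03  0.01]
 call 0 [-0.0392, 0.0007, -0.0001] wz -0.01
```

Next I'll slide it in slowly, stopping about 4 mm short of home, and check the force partway.

Converted, -0.016 m is -0.02, -0.014 m is -0.0175.

Emit:
{"fn": "play_rows", "kwargs": {
  "motion": [
    [[-0.0038, 0, 0, 0, 0, 0], [-0.0075, 0, 0, 0, 0, 0], [-0.0113, 0, 0, 0, 0, 0], [-0.015, 0, 0, 0, 0, 0], [-0.0175, 0, 0, 0, 0, 0], [-0.02, 0, 0, 0, 0, 0]]
  ]
}}

```text
time_s: 8.02
position: [0.52, -0.1027, 0.1871]
tcp_rot: [[-0.996, 0.093, 0.0], [0.093, 0.996, -0.0], [-0.0, -0.0, -1.0]]
force: [-0.1, -0.6, -1.5]
opening: 0.181
grasp_force: 29.8
```

Converted, -0.02 m is -0.025, -0.018 m is -0.0225.

Emit:
{"fn": "play_rows", "kwargs": {
  "motion": [
    [[-0.0038, 0, 0, 0, 0, 0], [-0.0088, 0, 0, 0, 0, 0], [-0.0138, 0, 0, 0, 0, 0], [-0.0188, 0, 0, 0, 0, 0], [-0.0225, 0, 0, 0, 0, 0], [-0.025, 0, 0, 0, 0, 0], [-0.025, 0, 0, 0, 0, 0]]
  ]
}}

```text
time_s: 8.6
position: [0.5403, -0.1046, 0.187]
tcp_rot: [[-0.996, 0.093, 0.0], [0.093, 0.996, -0.0], [-0.001, -0.0, -1.0]]
force: [-0.5, 0.3, -1.6]
opening: 0.184
grasp_force: 29.8
```

```bash
python3 -c "
from h import *
plan([.547,-.1043,.187],174.7,1)"
```

```text
at [ 0.5403 -0.1046  0.187 ] yaw 174.68 q6 -107.3 t 8.6 F [-0.5  0.3 -1.6] M [ 0.091 -0.067 -0.016] open 16.0 grip 29.8 tilt [ 0.03 -0.01]
 call 0 [-0.0067, 0.0009, 0.0] wz -0.02
```

Emit:
{"fn": "play_rows", "kwargs": {
  "motion": [
    [[-0.0013, 0, 0, 0, 0, 0], [-0.0038, 0, 0, 0, 0, 0], [-0.0063, 0, 0, 0, 0, 0], [-0.0063, 0, 0, 0, 0, 0]]
  ]
}}

```text
time_s: 8.93
position: [0.5451, -0.1051, 0.1871]
tcp_rot: [[-0.996, 0.093, 0.001], [0.093, 0.996, -0.0], [-0.001, -0.0, -1.0]]
force: [-0.6, -0.2, -1.9]
opening: 0.177
grasp_force: 29.8
```

Converted, -0.0015 m is -0.0019, -0.0007 m is -0.0009.

Emit:
{"fn": "play_rows", "kwargs": {
  "motion": [
    [[-0.0009, 0, 0, 0, 0, 0], [-0.0019, 0, 0, 0, 0, 0], [-0.0019, 0, 0, 0, 0, 0]]
  ]
}}

```text
time_s: 9.18
position: [0.5463, -0.1051, 0.1871]
tcp_rot: [[-0.996, 0.093, 0.0], [0.093, 0.996, -0.0], [-0.0, -0.0, -1.0]]
force: [-0.1, 0.4, -1.0]
opening: 0.184
grasp_force: 29.8
```

Converted, -0.0012 m is -0.0015, -0.0007 m is -0.0009.

Emit:
{"fn": "play_rows", "kwargs": {
  "motion": [
    [[-0.0009, 0, 0, 0, 0, 0], [-0.0015, 0, 0, 0, 0, 0], [-0.0015, 0, 0, 0, 0, 0]]
  ]
}}

```text
time_s: 9.43
position: [0.5475, -0.1052, 0.1871]
tcp_rot: [[-0.996, 0.093, 0.0], [0.093, 0.996, -0.0], [-0.0, -0.0, -1.0]]
force: [0.0, 0.4, -2.5]
opening: 0.182
grasp_force: 29.8
```

Converted, -0.001 m is -0.0013, -0.0006 m is -0.0008.

Emit:
{"fn": "play_rows", "kwargs": {
  "motion": [
    [[-0.0008, 0, 0, 0, 0, 0], [-0.0013, 0, 0, 0, 0, 0], [-0.0013, 0, 0, 0, 0, 0]]
  ]
}}

```text
time_s: 9.68
position: [0.5478, -0.1052, 0.187]
tcp_rot: [[-0.996, 0.093, -0.001], [0.093, 0.996, 0.0], [0.001, 0.0, -1.0]]
force: [-1.6, -0.8, -0.1]
opening: 0.18
grasp_force: 29.8
```

Converted, -0.001 m is -0.0013, -0.0006 m is -0.0008.

Emit:
{"fn": "play_rows", "kwargs": {
  "motion": [
    [[-0.0008, 0, 0, 0, 0, 0], [-0.0013, 0, 0, 0, 0, 0], [-0.0013, 0, 0, 0, 0, 0]]
  ]
}}

```text
time_s: 9.93
position: [0.5479, -0.1051, 0.1868]
tcp_rot: [[-0.996, 0.093, -0.003], [0.093, 0.996, 0.001], [0.003, 0.0, -1.0]]
force: [-5.0, -0.7, 0.5]
opening: 0.181
grasp_force: 29.8
```

```bash
python3 -c "
from h import *
plan(None,0,1)"
```

```text
at [ 0.5479 -0.1051  0.1868] yaw 174.69 q6 -107.0 t 9.93 F [-5.  -0.7  0.5] M [ 0.011  0.729 -0.015] open 15.8 grip 29.8 tilt [-0.2   0.03]
```

Home contact with the rod at about -5 N. I'll ease back slightly and lower the gauge onto the face.

Emit:
{"fn": "play_rows", "kwargs": {
  "motion": [
    [[0.0013, 0, 0.0006, 0, 0, 0], [0.0013, 0, 0.0013, 0, 0, 0], [0.0013, 0, 0.0019, 0, 0, 0], [0.0013, 0, 0.0019, 0, 0, 0]]
  ]
}}

```text
time_s: 10.27
position: [0.5478, -0.1051, 0.1854]
tcp_rot: [[-0.996, 0.093, -0.001], [0.093, 0.996, 0.0], [0.001, 0.0, -1.0]]
force: [-4.8, 0.3, 1.7]
opening: 0.183
grasp_force: 29.8
```

Converted, 0.0008 m is 0.001, 0.0004 m is 0.0005.

Emit:
{"fn": "play_rows", "kwargs": {
  "motion": [
    [[0, 0, 0.0005, 0, 0, 0], [0, 0, 0.001, 0, 0, 0], [0, 0, 0.001, 0, 0, 0]]
  ]
}}

```text
time_s: 10.52
position: [0.5479, -0.1051, 0.1849]
tcp_rot: [[-0.996, 0.093, -0.001], [0.093, 0.996, 0.0], [0.001, 0.0, -1.0]]
force: [-6.6, 0.4, 2.0]
opening: 0.178
grasp_force: 29.8
```

```bash
python3 -c "
from h import *
plan(None,0,1)"
```

```text
at [ 0.5479 -0.1051  0.1849] yaw 174.68 q6 -107.0 t 10.52 F [-6.6  0.4  2. ] M [0.222 0.776 0.044] open 15.5 grip 29.8 tilt [-0.06  0.02]
```

Converted, 0.0007 m is 0.0009, 0.0004 m is 0.0005.

Emit:
{"fn": "play_rows", "kwargs": {
  "motion": [
    [[0, 0, 0.0005, 0, 0, 0], [0, 0, 0.0009, 0, 0, 0], [0, 0, 0.0009, 0, 0, 0]]
  ]
}}

```text
time_s: 10.77
position: [0.5478, -0.1051, 0.1849]
tcp_rot: [[-0.996, 0.093, -0.001], [0.093, 0.996, 0.0], [0.001, 0.0, -1.0]]
force: [-7.0, 0.9, 7.0]
opening: 0.183
grasp_force: 29.8
```

```bash
python3 -c "
from h import *
plan(None,0,1)"
```

```text
at [ 0.5478 -0.1051  0.1849] yaw 174.69 q6 -107.0 t 10.77 F [-7.   0.9  7. ] M [ 0.216  0.852 -0.044] open 15.9 grip 29.8 tilt [-0.05  0.01]
```

Gauge is seated flat (7 N down, z = 0.1849). I'll release it and rise.

Converted, -0.0007 m is -0.0009.

Emit:
{"fn": "play_rows", "kwargs": {
  "motion": [
    [[0, 0, -0.0009, 0, 0, 0], [0, 0, -0.0009, 0, 0, 0], [0, 0, -0.0009, 0, 0, 0], [0, 0, -0.0009, 0, 0, 0]]
  ],
  "fingers": 0.065
}}

```text
time_s: 11.1
position: [0.5496, -0.1056, 0.185]
tcp_rot: [[-0.996, 0.093, 0.003], [0.093, 0.996, -0.001], [-0.003, -0.0, -1.0]]
force: [-0.1, 0.5, -0.1]
opening: 0.398
grasp_force: 0.0
```

Converted, -0.095 m is -0.1188, -0.08 m is -0.1.

Emit:
{"fn": "play_rows", "kwargs": {
  "motion": [
    [[0, 0, -0.0125, 0, 0, 0], [0, 0, -0.0375, 0, 0, 0], [0, 0, -0.0688, 0, 0, 0], [0, 0, -0.1, 0, 0, 0], [0, 0, -0.1188, 0, 0, 0], [0, 0, -0.1188, 0, 0, 0]]
  ]
}}

```text
time_s: 11.6
position: [0.551, -0.1062, 0.2843]
tcp_rot: [[-0.996, 0.093, 0.009], [0.093, 0.996, -0.004], [-0.009, -0.003, -1.0]]
force: [0.3, -0.2, 0.6]
opening: 0.734
grasp_force: 0.0
```

```bash
python3 -c "
from h import *
plan([.6140,-.1108,.275],222,1)
print(bot.read_state()['joint_positions'].round(1))"
```

```text
at [ 0.551  -0.1062  0.2843] yaw 174.68 q6 -107.0 t 11.6 F [ 0.3 -0.2  0.6] M [ 0.086 -0.111  0.06 ] open 63.9 grip 0.0 tilt [ 0.52 -0.21]
 call 0 [-0.0632, 0.0013, 0.0093] wz -47.32
[ -22.3   22.2   88.7    0.    68.6 -107. ]
```

Converted, -0.063 m is -0.0788, -0.06 m is -0.075, -47.3 degrees is -0.2628.

Emit:
{"fn": "play_rows", "kwargs": {
  "motion": [
    [[-0.0113, 0, 0, 0, 0, -0.0333], [-0.0225, 0, 0, 0, 0, -0.0667], [-0.0338, 0, 0, 0, 0, -0.1], [-0.045, 0.0013, 0, 0, 0, -0.1333], [-0.0563, 0.0013, 0, 0, 0, -0.1667], [-0.0663, 0.0013, 0, 0, 0, -0.2], [-0.075, 0.0013, 0, 0, 0, -0.2333], [-0.0788, 0.0013, 0, 0, 0, -0.2628]]
  ]
}}

```text
time_s: 12.27
position: [0.6118, -0.1101, 0.2786]
tcp_rot: [[-0.74, -0.673, -0.001], [-0.673, 0.74, 0.0], [0.0, 0.001, -1.0]]
force: [-0.5, 0.0, 0.1]
opening: 0.747
grasp_force: 0.0
```

Emit:
{"fn": "play_rows", "kwargs": {
  "motion": [
    [[0, 0, 0, 0, 0, 0], [0, 0, 0, 0, 0, 0], [0, 0, 0, 0, 0, 0]]
  ]
}}

```text
time_s: 12.52
position: [0.6106, -0.1099, 0.2791]
tcp_rot: [[-0.745, -0.667, -0.001], [-0.667, 0.745, 0.001], [0.001, 0.001, -1.0]]
force: [-0.1, -0.1, 0.9]
opening: 0.746
grasp_force: 0.0
```

Run:
```python
from h import *
plan([.6140,-.1108,.212],222,1)
print(bot.read_state()['joint_positions'].round(1))
b=cap('scene')
cv2.imwrite('pics/over.png',cv2.resize(b['frame'][130:230,170:280],None,fx=6,fy=6,interpolation=2)[:,:,::-1])
```

```text
at [ 0.6106 -0.1099  0.2791] yaw -138.14 q6 -152.4 t 12.52 F [-0.1 -0.1  0.9] M [ 0.154 -0.072  0.016] open 64.9 grip 0.0 tilt [-0.08  0.03]
 call 0 [-0.0019, -0.0029, 0.0671] wz -0.14
[ -20.5   27.6   80.1    0.    72.4 -152.4]
```

View pics/over.png

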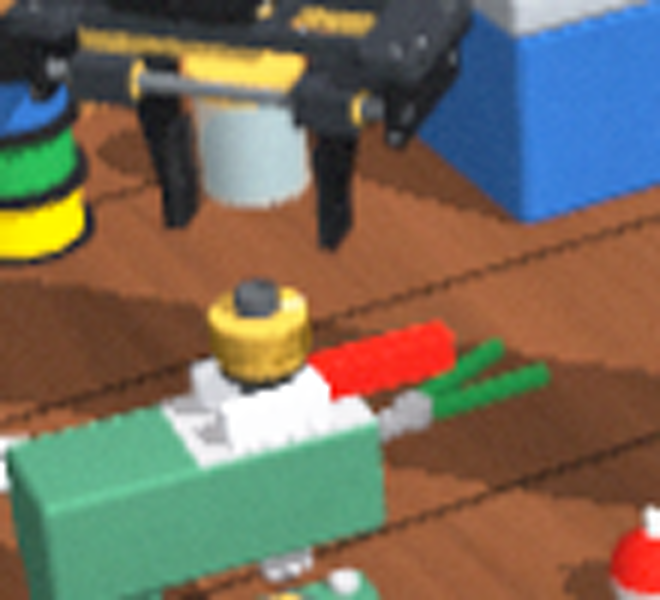

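The gauge sits home and flat around the rod under the collar, and the fingers straddle the collar above. I'll descend and grip the collar.

Converted, 0.067 m is 0.0838, -0.003 m is -0.0038.

Emit:
{"fn": "play_rows", "kwargs": {
  "motion": [
    [[-0.0025, -0.0038, 0.0125, 0, 0, 0], [-0.0025, -0.0038, 0.0313, 0, 0, 0], [-0.0025, -0.0038, 0.0525, 0, 0, 0], [-0.0025, -0.0038, 0.07, 0, 0, 0], [-0.0025, -0.0038, 0.08, 0, 0, 0], [-0.0025, -0.0038, 0.0838, 0, 0, 0], [-0.0025, -0.0038, 0.0838, 0, 0, 0], [-0.0025, -0.0038, 0.0838, 0, 0, 0]]
  ]
}}

```text
time_s: 13.23
position: [0.6151, -0.1112, 0.2131]
tcp_rot: [[-0.744, -0.669, 0.001], [-0.669, 0.744, -0.0], [-0.0, -0.001, -1.0]]
force: [0.2, -0.1, 0.6]
opening: 0.747
grasp_force: 0.0
```

```bash
python3 -c "
from h import *
plan([.6140,-.1108,.212],222,1)"
```

```text
at [ 0.6151 -0.1112  0.2131] yaw -138.04 q6 -152.4 t 13.23 F [ 0.2 -0.1  0.6] M [ 0.135 -0.045  0.017] open 65.0 grip 0.0 tilt [ 0.05 -0.02]
 call 0 [0.0005, 0.001, 0.0011] wz -0.04
```

Emit:
{"fn": "play_rows", "kwargs": {
  "motion": [
    [[0, 0, 0, 0, 0, 0], [0, 0, 0, 0, 0, 0], [0, 0, 0, 0, 0, 0], [0, 0, 0, 0, 0, 0]]
  ],
  "fingers": 0.03
}}

```text
time_s: 13.57
position: [0.6149, -0.1111, 0.2134]
tcp_rot: [[-0.743, -0.669, 0.001], [-0.669, 0.743, -0.0], [-0.001, -0.001, -1.0]]
force: [0.7, 0.1, 0.1]
opening: 0.53
grasp_force: 0.0
```

```bash
python3 -c "
from h import *
plan([.6140,-.1108,.212],222,1)"
```

```text
at [ 0.6149 -0.1111  0.2134] yaw -138.03 q6 -152.4 t 13.57 F [0.7 0.1 0.1] M [ 0.21  -0.043  0.047] open 46.1 grip 0.0 tilt [ 0.06 -0.02]
 call 0 [0.0005, 0.0008, 0.0014] wz -0.03
```

Emit:
{"fn": "play_rows", "kwargs": {
  "motion": [
    [[0, 0, 0, 0, 0, 0], [0, 0, 0, 0, 0, 0], [0, 0, 0, 0, 0, 0]]
  ]
}}

```text
time_s: 13.82
position: [0.6148, -0.111, 0.2133]
tcp_rot: [[-0.743, -0.669, 0.001], [-0.669, 0.743, -0.0], [-0.0, -0.001, -1.0]]
force: [-0.3, -0.2, 2.9]
opening: 0.508
grasp_force: 30.0
```

```bash
python3 -c "
from h import *
plan([.6140,-.1108,.212],222,1)
for i in range(6): imaging.capture('top'); s=bot.read_state(); print(s['force'].round(1),s['moment'].round(3))
"
```

```text
at [ 0.6148 -0.111   0.2133] yaw -138.03 q6 -152.4 t 13.82 F [-0.3 -0.2  2.9] M [ 0.242 -0.015  0.003] open 44.2 grip 30.0 tilt [ 0.04 -0.01]
 call 0 [0.0005, 0.0007, 0.0013] wz -0.03
[-0.5  0.3  3.2] [ 0.238  0.018 -0.003]
[-1.  -0.1  3.7] [ 0.225  0.05  -0.053]
[-0.2  0.3  3.7] [ 0.254  0.097 -0.002]
[0.1 0.4 5.2] [0.246 0.079 0.001]
[-1.6  0.1  5.3] [0.272 0.077 0.011]
[-0.2  0.4  5.8] [ 0.264  0.1   -0.022]
```

The collar is gripped (44.2 mm, 30 N) and centred. Now I'll turn it clockwise (+wz), following the thread down.

Converted, 0.0014 m is 0.0018, 0.0012 m is 0.0015, 50 degrees is 0.2778.

Emit:
{"fn": "play_rows", "kwargs": {
  "motion": [
    [[0, 0, 0.0003, 0, 0, 0.0333], [0, 0, 0.0004, 0, 0, 0.0667], [0, 0, 0.0006, 0, 0, 0.1], [0, 0, 0.0009, 0, 0, 0.1333], [0, 0, 0.001, 0, 0, 0.1667], [0, 0, 0.0013, 0, 0, 0.2], [0, 0, 0.0015, 0, 0, 0.2333], [0, 0, 0.0018, 0, 0, 0.2778]]
  ]
}}

```text
time_s: 14.78
position: [0.6149, -0.1112, 0.2119]
tcp_rot: [[-0.991, 0.13, 0.001], [0.13, 0.991, -0.001], [-0.001, -0.0, -1.0]]
force: [-0.9, 0.6, 5.7]
opening: 0.509
grasp_force: 30.0
```

```bash
cat > m.py <<'E'
from h import *
import sys
plan(None,0,1); L=[]
for i in range(int(sys.argv[1])): imaging.capture('top'); s=bot.read_state(); L.append(np.r_[s['force'],s['moment']])
print("mean",np.mean(L,0).round(3),"sem",(np.std(L,0)/np.sqrt(len(L))).round(3)[[2,5]])
plan(None,0,1)
E
python3 m.py 8
```

```text
at [ 0.6149 -0.1112  0.2119] yaw 172.51 q6 -103.0 t 14.78 F [-0.9  0.6  5.7] M [ 0.14   0.111 -0.003] open 44.2 grip 30.0 tilt [ 0.04 -0.03]
mean [-0.799  0.569  5.401  0.146  0.043 -0.046] sem [0.162 0.012]
at [ 0.6149 -0.1112  0.2119] yaw 172.8 q6 -103.3 t 15.18 F [-0.7  0.3  4.9] M [ 0.133  0.066 -0.107] open 43.8 grip 30.0 tilt [ 0.05 -0.02]
```

Converted, 0.0012 m is 0.0015, 0.0011 m is 0.0014, 42 degrees is 0.2333.

Emit:
{"fn": "play_rows", "kwargs": {
  "motion": [
    [[0, 0, 0.0003, 0, 0, 0.0333], [0, 0, 0.0004, 0, 0, 0.0667], [0, 0, 0.0006, 0, 0, 0.1], [0, 0, 0.0009, 0, 0, 0.1333], [0, 0, 0.001, 0, 0, 0.1667], [0, 0, 0.0013, 0, 0, 0.1944], [0, 0, 0.0014, 0, 0, 0.2167], [0, 0, 0.0015, 0, 0, 0.2333]]
  ]
}}

```text
time_s: 15.85
position: [0.6148, -0.1113, 0.2107]
tcp_rot: [[-0.651, 0.759, 0.001], [0.759, 0.651, -0.001], [-0.001, 0.0, -1.0]]
force: [-0.6, 0.4, 5.6]
opening: 0.513
grasp_force: 30.0
```

Converted, 0.0003 m is 0.0004, 0.0002 m is 0.0003, 10 degrees is 0.0556.

Emit:
{"fn": "play_rows", "kwargs": {
  "motion": [
    [[0, 0, 0, 0, 0, 0.0111], [0, 0, 0.0001, 0, 0, 0.0222], [0, 0, 0.0003, 0, 0, 0.0333], [0, 0, 0.0003, 0, 0, 0.0444], [0, 0, 0.0004, 0, 0, 0.0556]]
  ]
}}

```text
time_s: 16.27
position: [0.6148, -0.1113, 0.2104]
tcp_rot: [[-0.511, 0.86, 0.001], [0.86, 0.511, -0.001], [-0.001, 0.0, -1.0]]
force: [-1.2, 0.2, 5.8]
opening: 0.505
grasp_force: 30.0
```

```bash
python3 m.py 6
```

```text
at [ 0.6148 -0.1113  0.2104] yaw 120.73 q6 -51.2 t 16.27 F [-1.2  0.2  5.8] M [ 0.017  0.101 -0.008] open 43.9 grip 30.0 tilt [ 0.03 -0.04]
mean [-1.132  0.652  5.753  0.006  0.115 -0.047] sem [0.214 0.007]
at [ 0.6148 -0.1113  0.2104] yaw 120.81 q6 -51.3 t 16.57 F [-0.9  0.6  5.1] M [-0.003  0.072 -0.033] open 44.5 grip 30.0 tilt [ 0.04 -0.04]
```

Converted, 0.0009 m is 0.0011, 0.0008 m is 0.001, 33 degrees is 0.1833.

Emit:
{"fn": "play_rows", "kwargs": {
  "motion": [
    [[0, 0, 0.0003, 0, 0, 0.0333], [0, 0, 0.0004, 0, 0, 0.0667], [0, 0, 0.0006, 0, 0, 0.1], [0, 0, 0.0008, 0, 0, 0.1278], [0, 0, 0.001, 0, 0, 0.15], [0, 0, 0.001, 0, 0, 0.1667], [0, 0, 0.0011, 0, 0, 0.1778], [0, 0, 0.0011, 0, 0, 0.1833]]
  ]
}}

```text
time_s: 17.23
position: [0.6147, -0.1113, 0.2095]
tcp_rot: [[0.039, 0.999, 0.0], [0.999, -0.039, -0.001], [-0.001, 0.0, -1.0]]
force: [-1.4, -0.2, 5.6]
opening: 0.509
grasp_force: 30.0
```

Converted, 0.0001 m is 0.0001, 5 degrees is 0.0278.

Emit:
{"fn": "play_rows", "kwargs": {
  "motion": [
    [[0, 0, 0, 0, 0, 0.0056], [0, 0, 0.0001, 0, 0, 0.0111], [0, 0, 0.0001, 0, 0, 0.0167], [0, 0, 0.0001, 0, 0, 0.0211], [0, 0, 0.0001, 0, 0, 0.0244], [0, 0, 0.0001, 0, 0, 0.0267], [0, 0, 0.0001, 0, 0, 0.0278]]
  ]
}}

```text
time_s: 17.82
position: [0.6147, -0.1113, 0.2094]
tcp_rot: [[0.125, 0.992, 0.0], [0.992, -0.125, -0.001], [-0.001, 0.0, -1.0]]
force: [-1.5, -0.5, 6.5]
opening: 0.51
grasp_force: 30.0
```

```bash
python3 m.py 6
```

```text
at [ 0.6147 -0.1113  0.2094] yaw 82.81 q6 -13.3 t 17.82 F [-1.5 -0.5  6.5] M [0.002 0.218 0.07 ] open 44.4 grip 30.0 tilt [ 0.01 -0.04]
mean [-1.323 -0.153  5.906  0.01   0.208 -0.046] sem [0.198 0.009]
at [ 0.6147 -0.1113  0.2094] yaw 82.81 q6 -13.3 t 18.12 F [-0.9 -0.2  5. ] M [ 0.011  0.202 -0.019] open 44.4 grip 30.0 tilt [ 0.02 -0.04]
```

Converted, 0.0004 m is 0.0005, 0.0003 m is 0.0004, 16 degrees is 0.0889.

Emit:
{"fn": "play_rows", "kwargs": {
  "motion": [
    [[0, 0, 0.0001, 0, 0, 0.0111], [0, 0, 0.0001, 0, 0, 0.0222], [0, 0, 0.0003, 0, 0, 0.0333], [0, 0, 0.0003, 0, 0, 0.0444], [0, 0, 0.0004, 0, 0, 0.0556], [0, 0, 0.0004, 0, 0, 0.0667], [0, 0, 0.0005, 0, 0, 0.0778], [0, 0, 0.0005, 0, 0, 0.0889]]
  ]
}}

```text
time_s: 18.78
position: [0.6147, -0.1113, 0.209]
tcp_rot: [[0.395, 0.919, 0.0], [0.919, -0.395, -0.001], [-0.001, 0.0, -1.0]]
force: [-1.7, 0.8, 4.8]
opening: 0.506
grasp_force: 30.0
```

```bash
python3 m.py 5
```

```text
at [ 0.6147 -0.1113  0.209 ] yaw 66.73 q6 2.8 t 18.78 F [-1.7  0.8  4.8] M [0.023 0.205 0.027] open 44.0 grip 30.0 tilt [ 0.01 -0.04]
mean [-1.169 -0.285  5.717  0.     0.233 -0.045] sem [0.218 0.009]
at [ 0.6146 -0.1113  0.2089] yaw 66.8 q6 2.7 t 19.03 F [-1.7  0.5  5.6] M [-0.018  0.232 -0.065] open 44.5 grip 30.0 tilt [ 0.01 -0.03]
```

Converted, 0.0003 m is 0.0004, 0.0002 m is 0.0003, 12 degrees is 0.0667.

Emit:
{"fn": "play_rows", "kwargs": {
  "motion": [
    [[0, 0, 0.0001, 0, 0, 0.0111], [0, 0, 0.0001, 0, 0, 0.0222], [0, 0, 0.0003, 0, 0, 0.0333], [0, 0, 0.0003, 0, 0, 0.0444], [0, 0, 0.0004, 0, 0, 0.0556], [0, 0, 0.0004, 0, 0, 0.0667]]
  ]
}}

```text
time_s: 19.53
position: [0.6146, -0.1113, 0.2086]
tcp_rot: [[0.577, 0.816, 0.0], [0.816, -0.577, -0.001], [-0.001, 0.0, -1.0]]
force: [-0.6, 0.0, 5.8]
opening: 0.507
grasp_force: 30.0
```

```bash
python3 m.py 5
```

```text
at [ 0.6146 -0.1113  0.2086] yaw 54.73 q6 14.8 t 19.53 F [-0.6  0.   5.8] M [0.034 0.203 0.029] open 44.1 grip 30.0 tilt [ 0.   -0.04]
mean [-1.531  0.036  5.509  0.022  0.244 -0.071] sem [0.161 0.017]
at [ 0.6146 -0.1113  0.2086] yaw 54.8 q6 14.7 t 19.78 F [-1.1  0.2  5.6] M [ 0.06   0.205 -0.031] open 44.5 grip 30.0 tilt [ 0.   -0.03]
```

Converted, 0.0003 m is 0.0004, 0.0002 m is 0.0003, 12 degrees is 0.0667.

Emit:
{"fn": "play_rows", "kwargs": {
  "motion": [
    [[0, 0, 0.0001, 0, 0, 0.0111], [0, 0, 0.0001, 0, 0, 0.0222], [0, 0, 0.0003, 0, 0, 0.0333], [0, 0, 0.0003, 0, 0, 0.0444], [0, 0, 0.0004, 0, 0, 0.0556], [0, 0, 0.0004, 0, 0, 0.0667]]
  ]
}}

```text
time_s: 20.28
position: [0.6146, -0.1113, 0.2083]
tcp_rot: [[0.735, 0.678, -0.0], [0.678, -0.735, -0.001], [-0.0, 0.0, -1.0]]
force: [-1.7, -0.4, 5.2]
opening: 0.51
grasp_force: 30.0
```

```bash
python3 m.py 3
```

```text
at [ 0.6146 -0.1113  0.2083] yaw 42.72 q6 26.8 t 20.28 F [-1.7 -0.4  5.2] M [0.025 0.302 0.025] open 44.3 grip 30.0 tilt [-0.   -0.03]
mean [-1.619  0.089  5.404  0.058  0.27  -0.027] sem [0.219 0.011]
at [ 0.6146 -0.1113  0.2083] yaw 42.8 q6 26.7 t 20.43 F [-1.5  0.1  5.7] M [ 0.051  0.29  -0.05 ] open 44.0 grip 30.0 tilt [-0.   -0.03]
```

Converted, 0.0003 m is 0.0004, 0.0002 m is 0.0003, 12 degrees is 0.0667.

Emit:
{"fn": "play_rows", "kwargs": {
  "motion": [
    [[0, 0, 0.0001, 0, 0, 0.0111], [0, 0, 0.0001, 0, 0, 0.0222], [0, 0, 0.0003, 0, 0, 0.0333], [0, 0, 0.0003, 0, 0, 0.0444], [0, 0, 0.0004, 0, 0, 0.0556], [0, 0, 0.0004, 0, 0, 0.0667]]
  ]
}}

```text
time_s: 20.93
position: [0.6145, -0.1113, 0.2079]
tcp_rot: [[0.86, 0.511, -0.0], [0.511, -0.86, -0.0], [-0.0, 0.0, -1.0]]
force: [-1.2, -0.4, 5.9]
opening: 0.508
grasp_force: 30.0
```

```bash
python3 m.py 3
```

```text
at [ 0.6145 -0.1113  0.2079] yaw 30.72 q6 38.8 t 20.93 F [-1.2 -0.4  5.9] M [0.073 0.239 0.072] open 44.2 grip 30.0 tilt [-0.01 -0.03]
mean [-0.76  -0.201  5.202  0.023  0.261 -0.06 ] sem [0.364 0.012]
at [ 0.6146 -0.1112  0.208 ] yaw 30.8 q6 38.7 t 21.08 F [-0.5 -0.4  5.9] M [ 0.034  0.236 -0.076] open 44.2 grip 30.0 tilt [-0.   -0.02]
```

Converted, 0.0003 m is 0.0004, 0.0002 m is 0.0003, 12 degrees is 0.0667.

Emit:
{"fn": "play_rows", "kwargs": {
  "motion": [
    [[0, 0, 0.0001, 0, 0, 0.0111], [0, 0, 0.0001, 0, 0, 0.0222], [0, 0, 0.0003, 0, 0, 0.0333], [0, 0, 0.0003, 0, 0, 0.0444], [0, 0, 0.0004, 0, 0, 0.0556], [0, 0, 0.0004, 0, 0, 0.0667]]
  ]
}}

```text
time_s: 21.58
position: [0.6145, -0.1112, 0.2077]
tcp_rot: [[0.947, 0.321, -0.0], [0.321, -0.947, -0.0], [-0.0, 0.0, -1.0]]
force: [-1.0, -0.1, 5.5]
opening: 0.504
grasp_force: 30.0
```

```bash
python3 m.py 3
```

```text
at [ 0.6145 -0.1112  0.2077] yaw 18.73 q6 50.8 t 21.58 F [-1.  -0.1  5.5] M [0.115 0.21  0.024] open 43.8 grip 30.0 tilt [-0.01 -0.03]
mean [-1.078  0.309  5.279  0.08   0.304 -0.05 ] sem [0.252 0.012]
at [ 0.6145 -0.1112  0.2076] yaw 18.79 q6 50.7 t 21.73 F [-1.1  0.   5.9] M [ 0.067  0.275 -0.079] open 44.5 grip 30.0 tilt [-0.01 -0.02]
```

Converted, 0.0003 m is 0.0004, 0.0002 m is 0.0003, 12 degrees is 0.0667.

Emit:
{"fn": "play_rows", "kwargs": {
  "motion": [
    [[0, 0, 0.0001, 0, 0, 0.0111], [0, 0, 0.0001, 0, 0, 0.0222], [0, 0, 0.0003, 0, 0, 0.0333], [0, 0, 0.0003, 0, 0, 0.0444], [0, 0, 0.0004, 0, 0, 0.0556], [0, 0, 0.0004, 0, 0, 0.0667]]
  ]
}}

```text
time_s: 22.23
position: [0.6145, -0.1112, 0.2074]
tcp_rot: [[0.993, 0.118, -0.0], [0.118, -0.993, -0.0], [-0.0, 0.0, -1.0]]
force: [-0.6, -0.5, 4.8]
opening: 0.511
grasp_force: 30.0
```

```bash
python3 m.py 3
```

```text
at [ 0.6145 -0.1112  0.2074] yaw 6.75 q6 62.8 t 22.23 F [-0.6 -0.5  4.8] M [0.115 0.265 0.164] open 44.5 grip 30.0 tilt [-0.01 -0.03]
mean [-1.676  0.216  5.235  0.113  0.272 -0.051] sem [0.366 0.012]
at [ 0.6145 -0.1112  0.2073] yaw 6.81 q6 62.7 t 22.38 F [-2.2  0.3  5.2] M [ 0.105  0.231 -0.047] open 44.5 grip 30.0 tilt [-0.01 -0.02]
```

Converted, 0.0001 m is 0.0001, 3 degrees is 0.0167.

Emit:
{"fn": "play_rows", "kwargs": {
  "motion": [
    [[0, 0, 0, 0, 0, 0.0083], [0, 0, 0.0001, 0, 0, 0.0167]]
  ]
}}

```text
time_s: 22.55
position: [0.6145, -0.1112, 0.2073]
tcp_rot: [[0.998, 0.066, -0.0], [0.066, -0.998, -0.0], [-0.0, 0.0, -1.0]]
force: [-1.6, -0.9, 6.2]
opening: 0.508
grasp_force: 30.0
```

```bash
python3 m.py 1
```

```text
at [ 0.6145 -0.1112  0.2073] yaw 3.78 q6 65.8 t 22.55 F [-1.6 -0.9  6.2] M [0.069 0.296 0.154] open 44.2 grip 30.0 tilt [-0.01 -0.02]
mean [-1.366 -0.065  5.834  0.118  0.289  0.049] sem [0. 0.]
at [ 0.6145 -0.1112  0.2073] yaw 3.71 q6 65.8 t 22.6 F [-1.4 -0.1  5.8] M [0.118 0.289 0.049] open 44.3 grip 30.0 tilt [-0.01 -0.02]
```

Converted, 0.0001 m is 0.0001, 3 degrees is 0.0167.

Emit:
{"fn": "play_rows", "kwargs": {
  "motion": [
    [[0, 0, 0, 0, 0, 0.0083], [0, 0, 0.0001, 0, 0, 0.0167]]
  ]
}}

```text
time_s: 22.77
position: [0.6145, -0.1111, 0.2072]
tcp_rot: [[1.0, 0.014, -0.0], [0.014, -1.0, -0.0], [-0.0, 0.0, -1.0]]
force: [-1.8, 0.9, 5.6]
opening: 0.509
grasp_force: 30.0
```

```bash
python3 m.py 1
```

```text
at [ 0.6145 -0.1111  0.2072] yaw 0.78 q6 68.8 t 22.77 F [-1.8  0.9  5.6] M [0.165 0.288 0.166] open 44.3 grip 30.0 tilt [-0.01 -0.02]
mean [-0.907  0.063  6.689  0.104  0.303  0.07 ] sem [0. 0.]
at [ 0.6145 -0.1112  0.2072] yaw 0.72 q6 68.8 t 22.82 F [-0.9  0.1  6.7] M [0.104 0.303 0.07 ] open 44.5 grip 30.0 tilt [-0.01 -0.02]
```

Contact shows clearly: the moving torque rose from about 0.03 to 0.16 N m over the last ~18°, which suggests roughly 6–13 N. I'll let go of the collar and rise.

Emit:
{"fn": "play_rows", "kwargs": {
  "motion": [
    [[0, 0, 0, 0, 0, 0], [0, 0, 0, 0, 0, 0], [0, 0, 0, 0, 0, 0], [0, 0, 0, 0, 0, 0], [0, 0, 0, 0, 0, 0]]
  ],
  "fingers": 0.065
}}

```text
time_s: 23.23
position: [0.6145, -0.111, 0.2062]
tcp_rot: [[1.0, 0.014, -0.001], [0.014, -1.0, 0.0], [-0.001, -0.0, -1.0]]
force: [-0.5, 0.1, 0.2]
opening: 0.726
grasp_force: 0.0
```

Converted, -0.075 m is -0.0938, -0.065 m is -0.0813.

Emit:
{"fn": "play_rows", "kwargs": {
  "motion": [
    [[0, 0, -0.0125, 0, 0, 0], [0, 0, -0.0313, 0, 0, 0], [0, 0, -0.0563, 0, 0, 0], [0, 0, -0.0813, 0, 0, 0], [0, 0, -0.0938, 0, 0, 0], [0, 0, -0.0938, 0, 0, 0]]
  ]
}}

```text
time_s: 23.73
position: [0.6163, -0.1116, 0.2853]
tcp_rot: [[1.0, 0.014, 0.006], [0.014, -1.0, -0.002], [0.006, 0.002, -1.0]]
force: [0.5, -0.6, 1.0]
opening: 0.748
grasp_force: 0.0
```

```bash
python3 -c "
from h import *
plan([.5478,-.1051,.278],174.7,1)
plan([.5478,-.1051,.278],-5.3,1)
b=cap('scene')
cv2.imwrite('pics/nip.png',cv2.resize(b['frame'][160:230,185:265],None,fx=8,fy=8,interpolation=2)[:,:,::-1])
"
```

```text
at [ 0.6163 -0.1116  0.2853] yaw 0.82 q6 68.7 t 23.73 F [ 0.5 -0.6  1. ] M [ 0.024  0.022 -0.006] open 65.0 grip 0.0 tilt [ 0.37 -0.13]
 call 0 [-0.0684, -0.0074, 0.0073] wz -173.88
at [ 0.6163 -0.1116  0.2853] yaw 0.82 q6 68.7 t 23.73 F [ 0.5 -0.6  1. ] M [ 0.024  0.022 -0.006] open 65.0 grip 0.0 tilt [ 0.37 -0.13]
 call 0 [-0.0684, -0.0074, 0.0073] wz 6.12
```

View pics/nip.png

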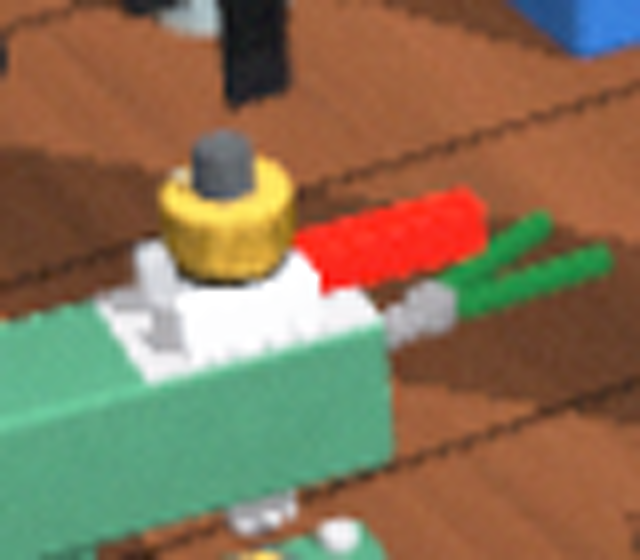

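The collar bears on the gauge, which hasn't moved. I'll go back to the handle.

Converted, -0.068 m is -0.085, -0.065 m is -0.0813, 6.1 degrees is 0.0339.

Emit:
{"fn": "play_rows", "kwargs": {
  "motion": [
    [[-0.0125, -0.0013, 0, 0, 0, 0.0056], [-0.0313, -0.0038, 0, 0, 0, 0.0111], [-0.05, -0.0063, 0, 0, 0, 0.0222], [-0.0688, -0.0088, 0, 0, 0, 0.0278], [-0.0813, -0.0088, 0, 0, 0, 0.0339], [-0.085, -0.0088, 0, 0, 0, 0.0339], [-0.085, -0.0088, 0, 0, 0, 0.0339]]
  ]
}}

```text
time_s: 24.37
position: [0.5458, -0.1049, 0.2812]
tcp_rot: [[0.996, -0.092, -0.001], [-0.092, -0.996, 0.0], [-0.001, -0.0, -1.0]]
force: [0.1, -0.5, -0.4]
opening: 0.742
grasp_force: 0.0
```

```bash
python3 -c "
from h import *
cap('top')
plan([.5478,-.1051,.185],-5.3,1)"
```

```text
at [ 0.5467 -0.1051  0.2815] yaw -5.29 q6 72.9 t 24.42 F [0.1 0.1 0.6] M [0.051 0.041 0.016] open 65.4 grip 0.0 tilt [0.01 0.01]
 call 0 [0.0011, -0.0001, 0.0965] wz 0.01
```

Converted, 0.0965 m is 0.1206, 0.001 m is 0.0013.

Emit:
{"fn": "play_rows", "kwargs": {
  "motion": [
    [[0.0013, 0, 0.025, 0, 0, 0], [0.0013, 0, 0.0563, 0, 0, 0], [0.0013, 0, 0.0875, 0, 0, 0], [0.0013, 0, 0.1063, 0, 0, 0], [0.0013, 0, 0.1163, 0, 0, 0], [0.0013, 0, 0.1206, 0, 0, 0], [0.0013, 0, 0.1206, 0, 0, 0], [0.0013, 0, 0.1206, 0, 0, 0]]
  ]
}}

```text
time_s: 25.08
position: [0.5485, -0.1054, 0.1859]
tcp_rot: [[0.996, -0.092, 0.002], [-0.092, -0.996, -0.001], [0.002, 0.0, -1.0]]
force: [0.2, -0.8, 0.0]
opening: 0.748
grasp_force: 0.0
```

```bash
python3 -c "
from h import *
plan([.5478,-.1051,.185],-5.3,1)"
```

```text
at [ 0.5485 -0.1054  0.1859] yaw -5.28 q6 72.9 t 25.08 F [ 0.2 -0.8  0. ] M [0.039 0.022 0.021] open 65.0 grip 0.0 tilt [ 0.1  -0.04]
 call 0 [-0.0008, -0.0002, 0.0009] wz 0.02
```

Emit:
{"fn": "play_rows", "kwargs": {
  "motion": [
    [[0, 0, 0, 0, 0, 0], [0, 0, 0, 0, 0, 0], [0, 0, 0, 0, 0, 0], [0, 0, 0, 0, 0, 0], [0, 0, 0, 0, 0, 0], [0, 0, 0, 0, 0, 0], [0, 0, 0, 0, 0, 0], [0, 0, 0, 0, 0, 0]]
  ],
  "fingers": 0.0
}}

```text
time_s: 25.75
position: [0.5475, -0.1051, 0.1853]
tcp_rot: [[0.996, -0.092, 0.0], [-0.092, -0.996, -0.0], [0.0, 0.0, -1.0]]
force: [-0.4, 0.6, -0.9]
opening: 0.222
grasp_force: 0.0
```

```bash
python3 -c "
from h import *
cap('top')
plan([.5478,-.1051,.185],-5.3,1)"
```

```text
at [ 0.5476 -0.1051  0.1852] yaw -5.28 q6 72.9 t 25.8 F [-0.9 -0.7 -0.7] M [0.021 0.052 0.203] open 16.0 grip 26.9 tilt [ 0. -0.]
 call 0 [0.0002, 0.0, 0.0002] wz 0.02
```

Converted, -0.006 m is -0.0075, -0.0045 m is -0.0056.

Emit:
{"fn": "play_rows", "kwargs": {
  "motion": [
    [[0, 0, 0, 0, 0, 0], [0, 0, 0, 0, 0, 0], [-0.0009, 0, 0, 0, 0, 0], [-0.0019, 0, 0, 0, 0, 0], [-0.0038, 0, 0, 0, 0, 0], [-0.0056, 0, 0, 0, 0, 0], [-0.0075, 0, 0, 0, 0, 0]]
  ]
}}

```text
time_s: 26.38
position: [0.5466, -0.1051, 0.1856]
tcp_rot: [[0.996, -0.093, 0.012], [-0.093, -0.996, -0.001], [0.012, 0.0, -1.0]]
force: [12.7, 1.3, -7.4]
opening: 0.181
grasp_force: 30.0
```

```bash
python3 -c "
from h import *
plan(None,0,1)"
```

```text
at [ 0.5466 -0.1051  0.1856] yaw -5.36 q6 72.7 t 26.38 F [12.7  1.3 -7.4] M [ 0.305 -1.81   0.246] open 15.8 grip 30.0 tilt [ 0.68 -0.08]
```

Converted, -0.004 m is -0.005, -0.001 m is -0.0013.

Emit:
{"fn": "play_rows", "kwargs": {
  "motion": [
    [[-0.0013, 0, 0, 0, 0, 0], [-0.0025, 0, 0, 0, 0, 0], [-0.0038, 0, 0, 0, 0, 0], [-0.005, 0, 0, 0, 0, 0]]
  ]
}}

```text
time_s: 26.72
position: [0.5433, -0.1052, 0.1857]
tcp_rot: [[0.996, -0.094, 0.013], [-0.094, -0.996, -0.002], [0.013, 0.001, -1.0]]
force: [12.4, -0.0, -9.1]
opening: 0.179
grasp_force: 30.0
```

```bash
python3 -c "
from h import *
plan(None,0,1)"
```

```text
at [ 0.5433 -0.1052  0.1857] yaw -5.37 q6 72.6 t 26.72 F [12.4 -0.  -9.1] M [ 0.096 -1.845  0.149] open 15.6 grip 30.0 tilt [ 0.75 -0.13]
```

Converted, -0.016 m is -0.02, -0.014 m is -0.0175.

Emit:
{"fn": "play_rows", "kwargs": {
  "motion": [
    [[-0.0025, 0, 0, 0, 0, 0], [-0.005, 0, 0, 0, 0, 0], [-0.0075, 0, 0, 0, 0, 0], [-0.01, 0, 0, 0, 0, 0], [-0.0125, 0, 0, 0, 0, 0], [-0.015, 0, 0, 0, 0, 0], [-0.0175, 0, 0, 0, 0, 0], [-0.02, 0, 0, 0, 0, 0]]
  ]
}}

```text
time_s: 27.38
position: [0.5283, -0.1045, 0.1863]
tcp_rot: [[0.995, -0.094, 0.015], [-0.094, -0.996, -0.004], [0.016, 0.002, -1.0]]
force: [13.3, 0.2, -7.1]
opening: 0.181
grasp_force: 30.0
```

```bash
python3 -c "
from h import *
plan(None,0,1)"
```

```text
at [ 0.5283 -0.1045  0.1863] yaw -5.39 q6 72.1 t 27.38 F [13.3  0.2 -7.1] M [-0.06  -1.849  0.017] open 15.8 grip 30.0 tilt [ 0.88 -0.22]
```

Converted, -0.02 m is -0.025, -0.016 m is -0.02.

Emit:
{"fn": "play_rows", "kwargs": {
  "motion": [
    [[-0.0025, 0, 0, 0, 0, 0], [-0.0063, 0, 0, 0, 0, 0], [-0.01, 0, 0, 0, 0, 0], [-0.0138, 0, 0, 0, 0, 0], [-0.0175, 0, 0, 0, 0, 0], [-0.02, 0, 0, 0, 0, 0], [-0.0225, 0, 0, 0, 0, 0], [-0.025, 0, 0, 0, 0, 0]]
  ]
}}

```text
time_s: 28.05
position: [0.5058, -0.1023, 0.1863]
tcp_rot: [[0.996, -0.094, 0.009], [-0.094, -0.996, -0.003], [0.01, 0.002, -1.0]]
force: [6.2, -1.7, -2.1]
opening: 0.18
grasp_force: 30.0
```

```bash
python3 -c "
from h import *
plan(None,0,1)"
```

```text
at [ 0.5058 -0.1023  0.1863] yaw -5.38 q6 71.4 t 28.05 F [ 6.2 -1.7 -2.1] M [-0.116 -0.828 -0.077] open 15.7 grip 30.0 tilt [ 0.54 -0.17]
```

Converted, -0.04 m is -0.05, -0.003 m is -0.0038.

Emit:
{"fn": "play_rows", "kwargs": {
  "motion": [
    [[-0.0038, 0, 0, 0, 0, 0], [-0.0088, 0, 0, 0, 0, 0], [-0.0138, 0, 0, 0, 0, 0], [-0.02, 0, 0, 0, 0, 0], [-0.0275, 0, 0, 0, 0, 0], [-0.0363, 0, -0.0025, 0, 0, 0], [-0.045, 0, -0.005, 0, 0, 0], [-0.05, 0, -0.0063, 0, 0, 0]]
  ]
}}

```text
time_s: 28.72
position: [0.4585, -0.096, 0.1896]
tcp_rot: [[0.996, -0.092, -0.006], [-0.092, -0.996, 0.002], [-0.006, -0.002, -1.0]]
force: [-0.4, -0.4, -1.7]
opening: 0.176
grasp_force: 30.0
```

Emit:
{"fn": "play_rows", "kwargs": {
  "motion": [
    [[0, 0, 0, 0, 0, 0], [0, 0, 0, 0, 0, 0]]
  ]
}}

```text
time_s: 28.88
position: [0.4609, -0.0968, 0.19]
tcp_rot: [[0.996, -0.092, -0.002], [-0.092, -0.996, 0.001], [-0.002, -0.001, -1.0]]
force: [-0.7, 0.3, -1.1]
opening: 0.18
grasp_force: 30.0
```

Run:
```python
from h import *
plan([.4830,.2660,.2],-5.4,2)
b=cap('scene')
cv2.imwrite('pics/out.png',cv2.resize(b['frame'][150:250,180:290],None,fx=6,fy=6,interpolation=2)[:,:,::-1])
```

```text
at [ 0.4609 -0.0968  0.19  ] yaw -5.3 q6 69.8 t 28.88 F [-0.7  0.3 -1.1] M [0.002 0.126 0.024] open 15.7 grip 30.0 tilt [-0.1   0.04]
 call 0 [-0.0057, -0.1817, -0.005] wz 0.05
 call 1 [-0.0059, -0.1817, -0.005] wz 0.05
```

View pics/out.png

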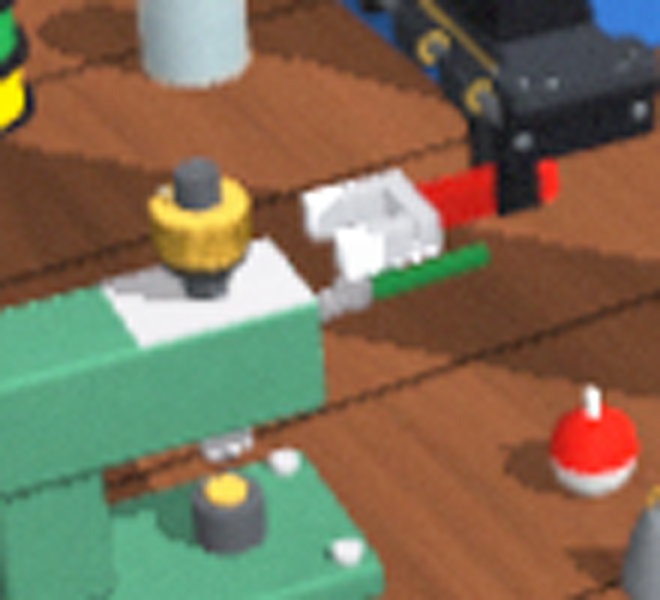

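The gauge is out and the collar has kept its height. I'll carry the gauge back over the drawer.

Converted, -0.18 m is -0.225, -0.17 m is -0.2125, 2.8 degrees is 0.0156.

Emit:
{"fn": "play_rows", "kwargs": {
  "motion": [
    [[0, -0.0163, -0.0038, 0, 0, 0.0011], [-0.0013, -0.0463, -0.0075, 0, 0, 0.0033], [-0.0025, -0.0838, -0.01, 0, 0, 0.0056], [-0.0038, -0.1213, -0.0125, 0, 0, 0.0083], [-0.005, -0.1588, -0.0125, 0, 0, 0.0111], [-0.0063, -0.1913, -0.0125, 0, 0, 0.0133], [-0.0075, -0.2125, -0.0125, 0, 0, 0.015], [-0.0075, -0.225, -0.0125, 0, 0, 0.0156]]
  ]
}}

```text
time_s: 29.6
position: [0.4723, 0.0847, 0.2]
tcp_rot: [[0.99, -0.139, -0.001], [-0.139, -0.99, 0.0], [-0.001, -0.0, -1.0]]
force: [0.4, 1.3, -2.3]
opening: 0.181
grasp_force: 30.0
```

```bash
python3 -c "
from h import *
plan([.482,.2650,.17],-10.9,1)"
```

```text
at [0.4723 0.0847 0.2   ] yaw -7.96 q6 94.7 t 29.6 F [ 0.4  1.3 -2.3] M [0.076 0.135 0.062] open 15.8 grip 30.0 tilt [-0.04  0.03]
 call 0 [-0.0153, -0.1799, 0.03] wz 2.94
```

Converted, -0.18 m is -0.225, 0.03 m is 0.0375, 2.9 degrees is 0.0161.

Emit:
{"fn": "play_rows", "kwargs": {
  "motion": [
    [[-0.0013, -0.0188, 0, 0, 0, 0.0011], [-0.005, -0.0525, 0, 0, 0, 0.0033], [-0.0088, -0.0938, 0, 0, 0, 0.0061], [-0.0125, -0.1338, 0.0063, 0, 0, 0.0089], [-0.015, -0.1713, 0.0125, 0, 0, 0.0117], [-0.0175, -0.2, 0.025, 0, 0, 0.0139], [-0.0188, -0.2188, 0.0338, 0, 0, 0.0156], [-0.0188, -0.225, 0.0375, 0, 0, 0.0161]]
  ]
}}

```text
time_s: 30.27
position: [0.4829, 0.2647, 0.169]
tcp_rot: [[0.982, -0.189, -0.001], [-0.189, -0.982, 0.0], [-0.001, 0.0, -1.0]]
force: [-0.3, -0.7, -1.3]
opening: 0.181
grasp_force: 30.0
```

Emit:
{"fn": "play_rows", "kwargs": {
  "motion": [
    [[0, 0, 0, 0, 0, 0], [0, 0, 0, 0, 0, 0], [0, 0, 0, 0, 0, 0]]
  ]
}}

```text
time_s: 30.52
position: [0.4832, 0.2618, 0.1705]
tcp_rot: [[0.981, -0.192, -0.0], [-0.192, -0.981, -0.0], [0.0, 0.0, -1.0]]
force: [-0.1, -0.1, -1.1]
opening: 0.179
grasp_force: 30.0
```

```bash
python3 -c "
from h import *
plan([.482,.2650,.036],-10.9,1)"
```

```text
at [0.4832 0.2618 0.1705] yaw -11.05 q6 117.9 t 30.52 F [-0.1 -0.1 -1.1] M [ 0.053  0.134 -0.006] open 15.6 grip 30.0 tilt [-0.   -0.03]
 call 0 [-0.0018, -0.0029, 0.1345] wz -0.15
```

Converted, 0.134 m is 0.1675, 0.13 m is 0.1625.

Emit:
{"fn": "play_rows", "kwargs": {
  "motion": [
    [[-0.0013, -0.0038, 0.0188, 0, 0, 0], [-0.0013, -0.0038, 0.05, 0, 0, 0], [-0.0013, -0.0038, 0.0875, 0, 0, 0], [-0.0013, -0.0038, 0.125, 0, 0, 0], [-0.0013, -0.0038, 0.15, 0, 0, 0], [-0.0013, -0.0038, 0.1625, 0, 0, 0], [-0.0013, -0.0038, 0.1675, 0, 0, 0], [-0.0013, -0.0038, 0.1675, 0, 0, 0]]
  ]
}}

```text
time_s: 31.18
position: [0.4829, 0.2654, 0.0362]
tcp_rot: [[0.981, -0.192, -0.0], [-0.192, -0.981, -0.0], [-0.0, 0.0, -1.0]]
force: [0.7, -0.2, -1.0]
opening: 0.179
grasp_force: 30.0
```

Converted, 0.003 m is 0.0038, 0.002 m is 0.0025.

Emit:
{"fn": "play_rows", "kwargs": {
  "motion": [
    [[0, 0, 0.0013, 0, 0, 0], [0, 0, 0.0025, 0, 0, 0], [0, 0, 0.0038, 0, 0, 0], [0, 0, 0.0038, 0, 0, 0]]
  ]
}}

```text
time_s: 31.52
position: [0.4831, 0.2663, 0.0341]
tcp_rot: [[0.982, -0.19, 0.002], [-0.19, -0.982, 0.0], [0.002, -0.001, -1.0]]
force: [-0.5, 0.3, -0.9]
opening: 0.183
grasp_force: 30.0
```

```bash
python3 -c "
from h import *
plan([.482,.2650,.032],-10.9,1)"
```

```text
at [0.4831 0.2663 0.0341] yaw -10.98 q6 118.2 t 31.52 F [-0.5  0.3 -0.9] M [0.044 0.094 0.043] open 15.9 grip 30.0 tilt [0.09 0.03]
 call 0 [-0.0008, 0.0015, 0.0021] wz -0.08
```

Emit:
{"fn": "play_rows", "kwargs": {
  "motion": [
    [[0, 0, 0.0009, 0, 0, 0], [0, 0, 0.0016, 0, 0, 0], [0, 0, 0.0023, 0, 0, 0], [0, 0, 0.0023, 0, 0, 0]]
  ]
}}

```text
time_s: 31.85
position: [0.4829, 0.2664, 0.0323]
tcp_rot: [[0.982, -0.19, 0.001], [-0.19, -0.982, 0.0], [0.001, -0.001, -1.0]]
force: [-1.5, 0.7, 5.2]
opening: 0.177
grasp_force: 30.0
```

```bash
python3 -c "
from h import *
plan([.482,.2650,.032],-10.9,1)"
```

```text
at [0.4829 0.2664 0.0323] yaw -10.96 q6 118.2 t 31.85 F [-1.5  0.7  5.2] M [0.02  0.019 0.041] open 15.4 grip 30.0 tilt [0.07 0.02]
 call 0 [-0.0006, 0.0015, 0.0003] wz -0.06
```

The gauge is on the drawer floor (5 N). I'll release it and rise well clear.

Emit:
{"fn": "play_rows", "kwargs": {
  "motion": [
    [[0, 0, 0, 0, 0, 0], [0, 0, 0, 0, 0, 0], [0, 0, 0, 0, 0, 0], [0, 0, 0, 0, 0, 0], [0, 0, 0, 0, 0, 0]]
  ],
  "fingers": 0.045
}}

```text
time_s: 32.27
position: [0.4826, 0.2661, 0.0313]
tcp_rot: [[0.982, -0.191, -0.0], [-0.191, -0.982, -0.0], [-0.0, 0.0, -1.0]]
force: [-0.6, 0.6, 0.1]
opening: 0.462
grasp_force: 0.0
```

Converted, -0.17 m is -0.2125, -0.15 m is -0.1875.

Emit:
{"fn": "play_rows", "kwargs": {
  "motion": [
    [[0, 0, -0.0125, 0, 0, 0], [0, 0, -0.0375, 0, 0, 0], [0, 0, -0.075, 0, 0, 0], [0, 0, -0.1125, 0, 0, 0], [0, 0, -0.15, 0, 0, 0], [0, 0, -0.1875, 0, 0, 0], [0, 0, -0.2125, 0, 0, 0], [0, 0, -0.2125, 0, 0, 0]]
  ]
}}

```text
time_s: 32.93
position: [0.4854, 0.2671, 0.2069]
tcp_rot: [[0.982, -0.19, 0.01], [-0.19, -0.982, 0.003], [0.009, -0.005, -1.0]]
force: [0.0, -1.0, 0.0]
opening: 0.515
grasp_force: 0.0
```

Converted, -0.06 m is -0.075, -0.04 m is -0.05.

Emit:
{"fn": "play_rows", "kwargs": {
  "motion": [
    [[-0.0375, 0, -0.025, 0, 0, 0], [-0.075, 0, -0.05, 0, 0, 0], [-0.075, 0, -0.05, 0, 0, 0], [-0.075, 0, -0.05, 0, 0, 0], [-0.075, 0, -0.05, 0, 0, 0], [-0.075, 0, -0.05, 0, 0, 0]]
  ]
}}

```text
time_s: 33.43
position: [0.4243, 0.2773, 0.2408]
tcp_rot: [[0.982, -0.191, -0.0], [-0.191, -0.982, -0.0], [-0.0, 0.0, -1.0]]
force: [0.8, -0.4, 0.1]
opening: 0.516
grasp_force: 0.0
```

Run:
```python
from h import *
plan(None,0,1)
b=cap('scene')
l=cv2.resize(b['frame'][250:340,200:380],(790,395),interpolation=2); r=cv2.resize(b['frame'][170:215,175:265],(395,197),interpolation=2)
im=np.zeros((592,790,3),np.uint8); im[:395]=l; im[395:592,:395]=r
cv2.imwrite('pics/end.png',im[:,:,::-1])
```

```text
at [0.4243 0.2773 0.2408] yaw -11.01 q6 121.5 t 33.43 F [ 0.8 -0.4  0.1] M [ 0.004 -0.002 -0.027] open 44.9 grip 0.0 tilt [-0.03 -0.02]
```

View pics/end.png

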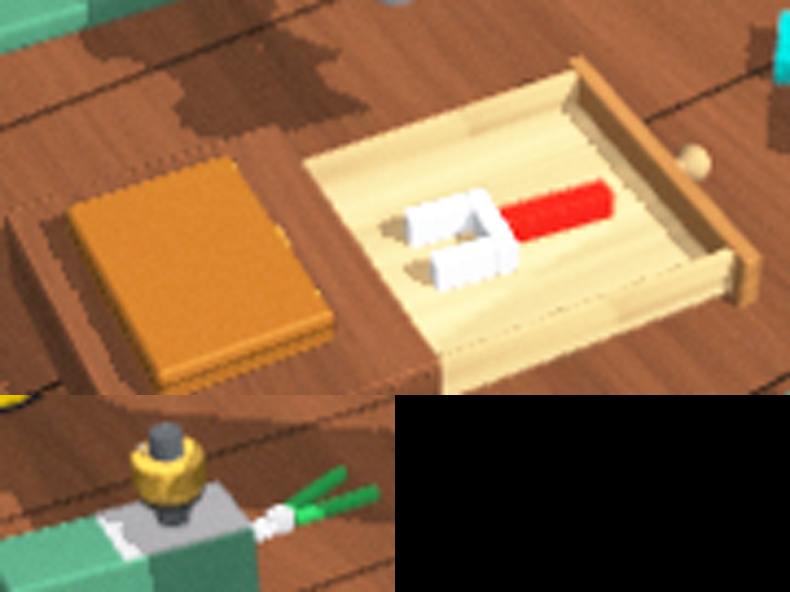

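The gauge lies flat in the drawer, the collar is still at its set height, and the gripper is clear of everything.

```bash
python3 -c "
from rig import bot
print(bot.hand_in())"
```

```text
the job is handed in; nothing more can be done
None
```

The job is done and handed in at about 33 s: I turned the collar down until it nipped the gauge lightly (estimated 6–13 N, from the turning torque), then drew the gauge out with the collar holding its height and laid it flat back in the drawer.

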